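# Hold the sprung incubator cover at its set opening

### The job

A tube has been left standing on the closed cover of the dry-block incubator: first move it away and set it down gently, upright, in the blue tray. Then take the cover by its steel pull bar, lift it against its spring until its side edges are in line with the orange setting arms, and finish still holding it there by the bar, because it snaps shut when let go. Do not shift the setting arms, lift the cover while the tube is on it, tip the tube over, or disturb the pot, timer, flask and tape roll.

Things in the scene. Friction and masses are not known exactly. Their poses are not given: they have to be found in the camera images.
- incubator: grey dry-block incubator, fixed to the worktop; housing 170 (x) x 180 (y) mm, its top edge 108 mm high; 206 mm wide over the setting arms. Origin: centre of its underside, on the worktop. Its x points from the front (control strip, pull bar) to the back (hinge), z up.
- cover_hinge (a point): point on the cover's hinge axis, midway between its ends: 80 mm behind the incubator's origin and 114 mm above the worktop. The axis runs along the incubator's y.
- cover (a joint): opening angle of the white cover about the hinge, rad: 0 shut and level, grows as the front rises, stop at 1.2. A spring and the cover's weight pull it shut: the upward pull needed at the bar is about 3 N when shut and 6 N at 0.7 rad. The panel is 160 x 174 x 12 mm, its upper face 120 mm above the worktop when shut.
- bar_mid (a point): middle of the cover's steel pull bar, on its centre line: round bar 10 mm thick, 110 mm long along the incubator's y, held by a leg at each end ahead of the cover, clear gap 37 mm to the cover's front edge. 205 mm from the hinge axis; cover shut: 125 mm ahead of the incubator's origin, 114 mm above the worktop. x axis from bar to hinge, in the cover's plane.
- setting (a joint): angle of the two orange setting arms (one part, one arm on each side of the cover) about the same hinge axis, rad: counted like the cover's angle, so the cover stands at the mark when both values are equal. Differs from start to start (0.45 to 0.85); a stiff friction hinge keeps it.
- setting_tip (a point): centre of the round end of the left (+y) orange arm, 115 mm from the hinge axis and 100 mm to the side of the cover's middle; its x axis points along the arm to the hinge.
- tray: flat blue tray, fixed: 150 x 150 x 14 mm, walls 4 mm, floor 4 mm thick. Origin: centre of its underside, on the worktop; sides along its x and y.
- tube_mid (a point): centre (half-way up) of the white 50 ml tube with a blue cap: body 29 mm thick, cap 34 mm, 113 mm tall, flat foot 56 mm below this point, z along the tube; about 30 g. It starts upright on the shut cover. Grasp the body below the cap.
- tube: the same tube; origin at the centre of its foot.
- pot: white sample pot with red lid, 68 mm wide, 63 mm tall, behind the work; leave it alone. Origin under its centre.
- timer: flat timer 60 x 66 x 18 mm, at the near left; leave it alone. Origin under its centre.
- flask: clear conical flask, 63 mm wide, 107 mm tall, at the left; leave it alone. Origin under its centre.
- tape: roll of tape lying flat, 65 mm wide, 19 mm tall, at the near right; leave it alone. Origin under its centre.
Not all that is in view belongs to the job. Of the things that look like the tube, the larger one is meant.

How it is judged:
By the outcome, as a careful person would: the job done as asked, in the order asked, and still so for the second after the job is handed in, while the arm keeps its last pose, push and grip.
It also fails if it takes over 51 s, if anything falls off the work surface, if the arm or the gripper's body presses on something with over 40 N, if the wrist force passes 120 N, or if a joint passes its speed limit or range.

### The arm

A 6-joint arm with a two-finger parallel gripper is mounted at the origin on the work surface; the furniture and walls round the work are solid. World frame = base frame: x ahead of the robot, y to its left, z up, the work surface at z = 0. Lengths are in m, angles in rad, forces in N, time in s.
With the tool pointing down it reaches from about 0.3 to 0.95 m from the base axis. Payload 3.1 kg.
Tool frame: the origin (TCP) lies at the very end of the fingers, on their centre line; the grasp point (between the pads) lies 19 mm behind it; z points along the fingers, x is the direction in which the jaws open and shut, and the axes are right-handed (so a half turn about z gives the same grasp; the last joint's range is limited). The gripper opens to 85 mm and grips with 20 to 120 N. Pads are 22 mm wide; open, the fingers measure 114 mm over their backs; the gripper's body (76 mm by 85 mm) begins 54 mm behind the grasp point. The pads swing forward as they close: fully open they stand 13 mm farther back than shut.
Start: joints at [-1.4, 0.308, 1.634, -0, 1.2, -0.07], TCP at [0.149, -0.607, 0.231] pointing down, gripper open.
Joint ranges: [-3.06, 3.06], [-0.79, 1.96], [0.05, 2.63], [-1.19, 4.34], [0.05, 2.64], [-2.94, 2.94]. Speed limits (rad/s): [2.79, 2.79, 3.14, 3.14, 3.14, 3.14].

### API

Orientations are given as a rotation vector (axis times angle).
In Python, from station import ctrl gives the robot as it stands.
- The arm moves only by the tool move_arm, never from a script. Its argument "deltas" is one flat list of numbers, 7 for each row, row after row: the turn, a rotation vector about the tool's x, y, z normalised to -1 to 1, where 1 is pi rad, then the shift along the tool's x, y, z normalised to -1 to 1, where 1 is 0.5 m, then the opening, from 0 (shut) to 1 (fully open). In form: [rx, ry, rz, x, y, z, hand, rx, ry, rz, x, y, z, hand, ...]. A call has exactly 5 rows; each row is the pose to reach, as a shift and turn from the pose commanded when the call began, along the tool's axes at that moment, turning the shorter way round; what a row does not reach only later rows make up. A row lasts 1/12 s, in which the tool goes at most 41.7 mm and 7.16 degrees, less where a joint would pass 70% of its speed; a pose out of reach is approached as far as the arm can. A call with a number of a shift or a turn outside -1 to 1 is refused whole. A call with a gripper value outside its range is refused whole. The fingers move at their own pace and stop on an object; the grip force is fixed at half the most. Time passes only in rows, so rows that repeat a pose let the fingers close, or fill a call up. It gives the time, the measured TCP pose, the force and the opening at its end, in the units of the state.
- ctrl.read_state(): the state, without advancing time (a new reading comes with each control period).
- ctrl.camera(name): name is "scene" or "top"; returns a dict with "color" (384x512x3 uint8, blue, green, red), "fx", "fy", "cx", "cy" (pixels), "extrinsics" (4x4, takes a point from camera to world coordinates). Camera axes: x right, y up, looking along -z (the intrinsics and any distortion apply to the point x, -y, -z); pixel columns grow to the right and rows downward; lengths in m; the calibration is good to about 2 mm. A picture is of the moment at which its call begins. There is no depth.
- ctrl.close_job(): hands the job in, once; it reports no verdict.
The state is a dict: "clock": time; "joint_pos": joint angles; "dq": joint speeds; "joint_torque": joint torques, N m; "position": TCP position; "tool_rot": TCP orientation; "wrist_force": force on the tool from outside, world axes, zero at the start; "ft_torque": the same for the moment, N m; "gripper_width": finger opening in m.
Only numpy, scipy, OpenCV 4.12 (cv2) and the standard library are available. Lean on these libraries where they do the work, as an engineer would, in place of code of your own. Each camera call takes 0.05 s, during which the arm holds its last target.

## Working session

There is one attempt and no reset: what is moved stays moved. The work goes in short steps, Python scripts to look and compute and a tool call to move; the robot and the scene stay as the last step left them, time stands still between calls to the robot, and variables do not carry over. Pictures are saved under pics/ and viewed, and the job is handed in when it is done.

Besides the shell and the picture viewer there is one more tool, called after "Request:" by a JSON object that holds its "api" and its "payload", one argument or row to a line. move_arm: Moves the arm, as the interface text tells. Scaled input: -1 to 1 covers 0.5 m each way for a shift and pi rad each way for a turn. Its arguments: {"type":"object","properties":{"deltas":{"type":"array","items":{"type":"number","minimum":-1,"maximum":1}}},"required":["deltas"]}

```bash
mkdir -p pics; ls; python3 - <<'E'
from station import ctrl
import cv2
s=ctrl.read_state()
for k,v in s.items(): print(k,v)
for n in("scene","top"):
    c=ctrl.camera(n); cv2.imwrite(f"pics/{n}0.png",c["color"]); print(n,c["fx"],c["fy"],c["cx"],c["cy"],c["extrinsics"],[k for k in c])
E
```

```text
pics
clock 0.0
joint_pos [-1.39969599e+00  3.09008099e-01  1.63518857e+00 -1.00843835e-05
  1.19966691e+00 -6.96898569e-02]
dq [ 8.30194057e-05  1.38967993e-04 -1.87936145e-03 -2.94805508e-04
  2.13934740e-03  2.01964322e-03]
joint_torque [ 4.31746075e-04 -4.15251052e+01 -2.76664853e+01  4.45021385e-06
  1.03135110e-02 -1.00533785e-05]
position [ 0.14888195 -0.60617222  0.23004417]
tool_rot [-2.47097625  1.93761572  0.00265557]
wrist_force [ 0.37475701 -0.20546958  0.4881762 ]
ft_torque [-0.00641868  0.03843343 -0.05887409]
gripper_width 0.08512767887211506
scene 425.066360852167 425.066360852167 257.52924578164385 193.55398513517247 [[ 0.99974628  0.02159591 -0.00640203  0.57135129]
 [-0.01747152  0.56408941 -0.82552885 -1.07272185]
 [-0.01421673  0.82543125  0.56432361  0.87071683]
 [ 0.          0.          0.          1.        ]] ['color', 'fx', 'fy', 'cx', 'cy', 'extrinsics']
top 479.22207132494935 479.22207132494935 258.12233676172895 202.35766124588082 [[ 1.24665994e-03  9.93851500e-01 -1.10714235e-01  4.09716319e-01]
 [-9.99809477e-01 -9.17915524e-04 -1.94978916e-02  5.00679284e-03]
 [-1.94796351e-02  1.10717448e-01  9.93661004e-01  1.60280235e+00]
 [ 0.00000000e+00  0.00000000e+00  0.00000000e+00  1.00000000e+00]] ['color', 'fx', 'fy', 'cx', 'cy', 'extrinsics']
```

View pics/scene0.png

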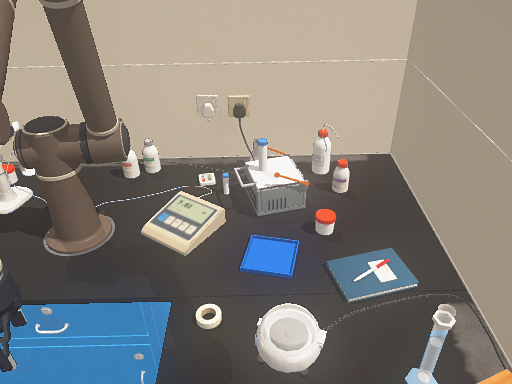

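View pics/top0.png

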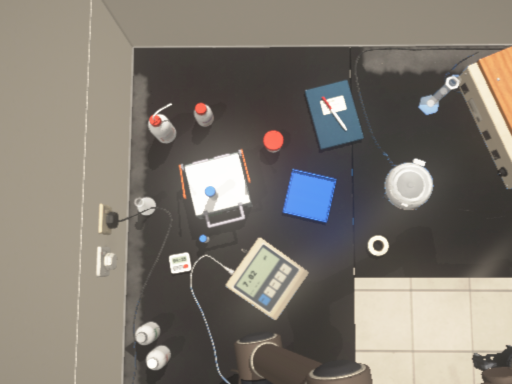

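```bash
cat > h.py <<'E'
import numpy as np, cv2
from scipy.spatial.transform import Rotation as R
K={}
def ray(c,u,v):
    E=np.array(c["extrinsics"]); d=np.array([(u-c["cx"])/c["fx"],-(v-c["cy"])/c["fy"],-1.]); d=E[:3,:3]@d; return E[:3,3],d/np.linalg.norm(d)
def onz(c,u,v,z):
    o,d=ray(c,u,v); return o+d*(z-o[2])/d[2]
def proj(c,p):
    E=np.array(c["extrinsics"]); q=E[:3,:3].T@(np.array(p)-E[:3,3]); return np.array([c["cx"]+c["fx"]*q[0]/-q[2], c["cy"]-c["fy"]*q[1]/-q[2]])
def tri(a,ua,b,ub):
    o1,d1=ray(a,*ua);o2,d2=ray(b,*ub)
    t=np.linalg.lstsq(np.c_[d1,-d2],o2-o1,rcond=None)[0]
    p,q=o1+d1*t[0],o2+d2*t[1]; return (p+q)/2,np.linalg.norm(p-q)
E
python3 - <<'E'
import cv2
a=cv2.imread("pics/scene0.png");b=cv2.imread("pics/top0.png")
cv2.imwrite("pics/s0z.png",cv2.resize(a[130:230,190:320],None,fx=6,fy=6,interpolation=cv2.INTER_CUBIC)[:600])
cv2.imwrite("pics/t0z.png",cv2.resize(b[135:255,170:290],None,fx=5,fy=5,interpolation=cv2.INTER_CUBIC))
E
```

```text
(no output)
```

View pics/s0z.png

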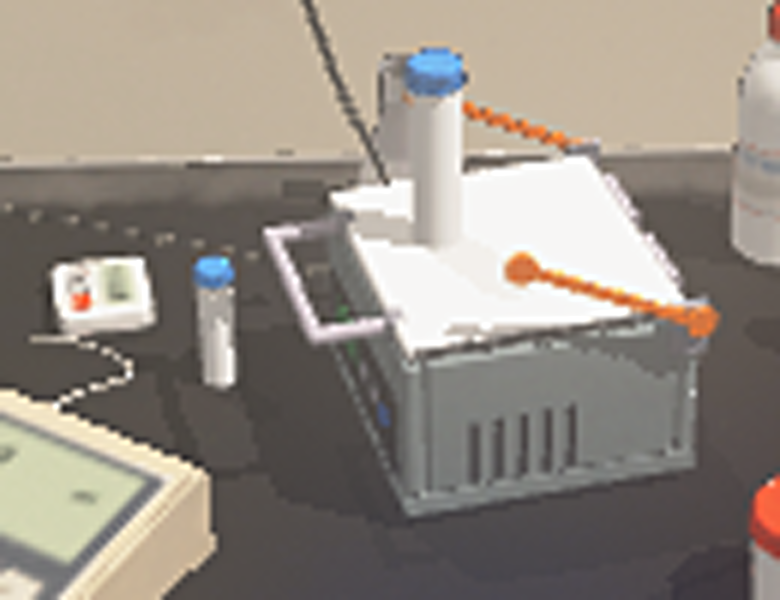

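View pics/t0z.png

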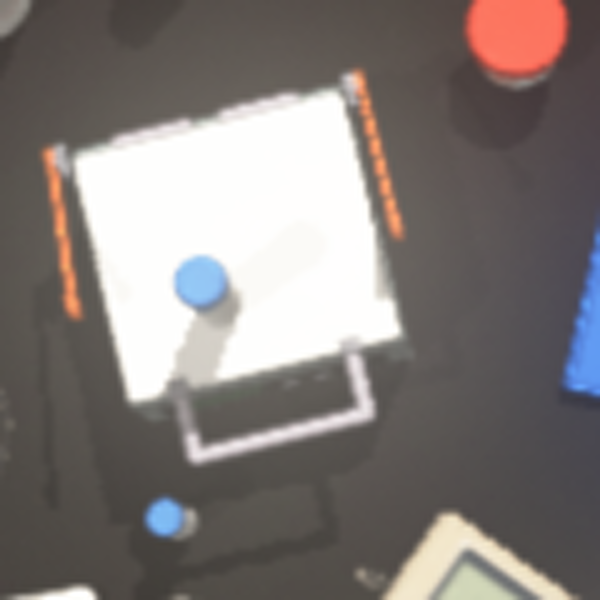

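```bash
cat > m.py <<'E'
from h import *
from station import ctrl
s=ctrl.camera("scene");t=ctrl.camera("top")
cv2.imwrite("pics/tmp_s.png",s["color"])
img=t["color"];hsv=cv2.cvtColor(img,cv2.COLOR_BGR2HSV)
def blobs(m,mn=20):
    n,l,st,ce=cv2.connectedComponentsWithStats(m.astype(np.uint8))
    return [(st[i],ce[i],(l==i).astype(np.uint8)) for i in range(1,n) if st[i][4]>=mn]
H,S,V=cv2.split(hsv)
print("cover")
for st,ce,m in blobs((V>215)&(S<40)&(np.indices(V.shape)[0]<235)&(np.indices(V.shape)[1]>180)&(np.indices(V.shape)[1]<255),500):
    c,_=cv2.findContours(m,0,2); c=max(c,key=len); r=cv2.minAreaRect(c); b=cv2.boxPoints(r); P=[onz(t,u,v,.12) for u,v in b]
    print(st,r,np.round(P,4).tolist()); print([np.linalg.norm(P[i]-P[i-1]) for i in range(4)])
print("blue")
for st,ce,m in blobs((S>110)&(H>95)&(H<125)):
    print(st,ce)
    if st[4]>1000:
        c,_=cv2.findContours(m,0,2); c=max(c,key=len); b=cv2.boxPoints(cv2.minAreaRect(c)); P=[onz(t,u,v,.014) for u,v in b]
        print("tray",np.round(P,4).tolist(),np.mean(P,0)); print([np.linalg.norm(P[i]-P[i-1]) for i in range(4)])
    else: print(onz(t,*ce,.233),onz(t,*ce,.08))
print("orange top")
for st,ce,m in blobs((S>120)&(H>5)&(H<18),8): 
    ys,xs=np.nonzero(m); i=np.argmin(ys);j=np.argmax(ys); print(st,ce,(xs[i],ys[i]),(xs[j],ys[j]))
hs=cv2.cvtColor(s["color"],cv2.COLOR_BGR2HSV);H,S,V=cv2.split(hs)
print("orange scene")
for st,ce,m in blobs((S>140)&(H>5)&(H<18),8): 
    ys,xs=np.nonzero(m); i=np.argmin(xs);j=np.argmax(xs); print(st,ce,(xs[i],ys[i]),(xs[j],ys[j]))
for st,ce,m in blobs((S>110)&(H>95)&(H<125)): print("blue",st,ce)
E
python3 m.py
```

```text
cover
[ 185  153   65   62 2593] ((216.41177368164062, 183.14706420898438), (51.90262222290039, 55.54065704345703), 75.96376037597656) [[0.6945, 0.2705, 0.12], [0.7372, 0.1008, 0.12], [0.5774, 0.0605, 0.12], [0.5353, 0.2282, 0.12]]
[np.float64(0.1647168525061504), np.float64(0.1750002540617268), np.float64(0.16485576848128425), np.float64(0.1728622620818067)]
blue
[ 283  169   54   54 2126] [309.34430856 195.43367827]
tray [[0.5519, -0.0417, 0.014], [0.7036, -0.0772, 0.014], [0.6679, -0.2277, 0.014], [0.5173, -0.1909, 0.014]] [ 0.61018138 -0.13436081  0.014     ]
[np.float64(0.15317472658663545), np.float64(0.15575869531323094), np.float64(0.15471616621801385), np.float64(0.15510195896517878)]
[199 235   7   7  39] [202.35897436 238.1025641 ]
[0.459647   0.19123645 0.233     ] [0.465224   0.21203736 0.08      ]
orange top
[ 478   47   34   86 1516] [499.91424802  80.06266491] (np.int64(510), np.int64(47)) (np.int64(511), np.int64(132))
[242 150   8  32  57] [245.14035088 165.85964912] (np.int64(242), np.int64(150)) (np.int64(249), np.int64(181))
[179 165   7  34  68] [182.02941176 18
[... 439 characters left out ...]
] [ 10.28571429 166.57142857] (np.int64(8), np.int64(168)) (np.int64(13), np.int64(166))
[275 172  35  14  83] [291.91566265 178.8313253 ] (np.int64(275), np.int64(173)) (np.int64(309), np.int64(182))
[316 209  20  12 166] [325.71686747 214.37951807] (np.int64(316), np.int64(213)) (np.int64(335), np.int64(215))
[477 369  35  15 299] [498.70568562 378.16053512] (np.int64(477), np.int64(383)) (np.int64(511), np.int64(374))
blue [258 138   9   8  40] [262.8 140.7]
blue [223 173   6   5  24] [225.16666667 174.95833333]
blue [158 213  10   8  45] [162.44444444 216.57777778]
blue [ 240  235   59   44 1951] [270.07842132 256.09174782]
blue [    0   302   171    82 11804] [ 88.41494409 343.64384954]
```

```bash
cat > m2.py <<'E'
from h import *
from station import ctrl
s=ctrl.camera("scene");t=ctrl.camera("top")
yaw=.25
ex=np.array([np.cos(yaw),np.sin(yaw),0]);ey=np.array([-np.sin(yaw),np.cos(yaw),0])
O=np.array([.6361,.165,0])+.003*ex
zt=lambda u,v:(170+(u+.5)/5-.5,135+(v+.5)/5-.5)
zs=lambda u,v:(190+(u+.5)/6-.5,130+(v+.5)/6-.5)
loc=lambda p:np.round([(p-O)@ex,(p-O)@ey,p[2]],4)
print("O",O,"bar",O-.125*ex)
for n,uv in dict(barR=(370,412),barL=(197,458),barc=(283,435)).items(): p=onz(t,*zt(*uv),.114);print(n,p,loc(p))
print("cap top",onz(t,*zt(200,281),.233),onz(s,*zs(437,62),.233),tri(t,zt(200,281),s,zs(437,62)))
for sc in [(440,240)]: print("foot scene",onz(s,*zs(*sc),.12))
def onplane(c,uv,yl):
    o,d=ray(c,*uv); k=(yl-(o-O)@ey)/(d@ey); return loc(o+d*k)
for n,uv in dict(tipR=(520,268),hR=(705,320)).items(): print(n,onplane(s,zs(*uv),-.1))
print("tipL/hL top x at z=.18")
for n,uv in dict(tipL=(75,312),hL=(50,155),tipR=(397,232),hR=(358,78)).items():
    print(n,loc(onz(t,*zt(*uv),.114 if n[0]=='h' else .18)))
print("hL scene",onplane(s,zs(585,148),.1))
print("far arm first vis", onplane(s,zs(470,107),.1))
E
python3 m2.py
```

```text
O [0.63900674 0.16574221 0.        ] bar [0.51789268 0.13481672 0.        ]
barR [0.52970747 0.0794491  0.114     ] [-0.1273 -0.0566  0.114 ]
barL [0.50100004 0.18719801 0.114     ] [-0.1284  0.0549  0.114 ]
barc [0.51534862 0.13365512 0.114     ] [-0.1278 -0.0005  0.114 ]
cap top [0.59607975 0.17218987 0.233     ] [0.59992027 0.16925452 0.233     ] (array([0.59819238, 0.17255532, 0.23100208]), np.float64(0.003652551663062074))
foot scene [0.60076072 0.16957195 0.12      ]
tipR [-0.0245 -0.1     0.1664]
hR [ 0.0814 -0.1     0.1144]
tipL/hL top x at z=.18
tipL [-0.031   0.0986  0.18  ]
hL [0.0811 0.1001 0.114 ]
tipR [-0.032  -0.1005  0.18  ]
hR [ 0.0804 -0.1007  0.114 ]
hL scene [0.08   0.1    0.1147]
far arm first vis [0.0074 0.1    0.154 ]
```

```bash
cat >> h.py <<'E'
def down(yaw):  # tool z down, tool x along yaw
    x=np.array([np.cos(yaw),np.sin(yaw),0]);z=np.array([0,0,-1.]);return np.c_[x,np.cross(z,x),z]
def delta(s,p,Rt):
    R0=R.from_rotvec(s["tool_rot"]).as_matrix()
    rv=R.from_matrix(R0.T@Rt).as_rotvec()/np.pi; d=R0.T@(np.array(p)-s["position"])/.5
    print("tool x",np.round(R0[:,0],3),"z",np.round(R0[:,2],3),"pos",np.round(s["position"],4))
    print("turn",np.round(rv,4),"deg",np.round(rv*180,1)," shift",np.round(d,4),"  1/5:",np.round(rv/5,4),np.round(d/5,4))
E
python3 - <<'E'
from h import *
from station import ctrl
s=ctrl.read_state()
print(s["position"],s["tool_rot"])
for y in(.25,.25+np.pi,.25-np.pi/2,.25+np.pi/2): delta(s,[.598,.171,.34],down(y))
t=ctrl.camera("top");s_=ctrl.camera("scene")
for n,c in(("t",t),("s",s_)):
    i=c["color"]
    k=i[150:250,120:320] if n=="t" else i[130:250,220:350]
    cv2.imwrite(f"pics/{n}1.png",cv2.resize(k,None,fx=4,fy=4,interpolation=cv2.INTER_CUBIC))
E
```

```text
[ 0.14897359 -0.60668531  0.2308101 ] [-2.47171151e+00  1.93818474e+00  1.03771452e-03]
tool x [ 0.238 -0.971 -0.001] z [-0.     0.001 -1.   ] pos [ 0.149  -0.6067  0.2308]
turn [-2.000e-04  2.000e-04 -5.029e-01] deg [ -0.    0.  -90.5]  shift [-1.2965 -1.2431 -0.2172]   1/5: [-0.      0.     -0.1006] [-0.2593 -0.2486 -0.0434]
tool x [ 0.238 -0.971 -0.001] z [-0.     0.001 -1.   ] pos [ 0.149  -0.6067  0.2308]
turn [2.000e-04 2.000e-04 4.971e-01] deg [ 0.   0.  89.5]  shift [-1.2965 -1.2431 -0.2172]   1/5: [0.     0.     0.0994] [-0.2593 -0.2486 -0.0434]
tool x [ 0.238 -0.971 -0.001] z [-0.     0.001 -1.   ] pos [ 0.149  -0.6067  0.2308]
turn [-0.      0.0003 -0.0029] deg [-0.   0.1 -0.5]  shift [-1.2965 -1.2431 -0.2172]   1/5: [-0.      0.0001 -0.0006] [-0.2593 -0.2486 -0.0434]
tool x [ 0.238 -0.971 -0.001] z [-0.     0.001 -1.   ] pos [ 0.149  -0.6067  0.2308]
turn [4.000e-04 0.000e+00 9.971e-01] deg [1.000e-01 0.000e+00 1.795e+02]  shift [-1.2965 -1.2431 -0.2172]   1/5: [1.000e-04 0.000e+00 1.994e-01] [-0.2593 -0.2486 -0.0434]
```

Request:
{"api": "move_arm", "payload": {
  "deltas": [0,0,-0.035,-0.04,-0.04,-0.05,1,0,0,-0.07,-0.09,-0.08,-0.1,1,0,0,-0.11,-0.14,-0.13,-0.15,1,0,0,-0.15,-0.19,-0.18,-0.2,1,0,0,-0.18,-0.24,-0.23,-0.22,1]
}}

```text
clock: 0.82
position: [0.2329, -0.4635, 0.3449]
tool_rot: [2.913, -1.164, 0.006]
wrist_force: [0.6, -1.2, 0.4]
gripper_width: 0.0854
```

View pics/s1.png

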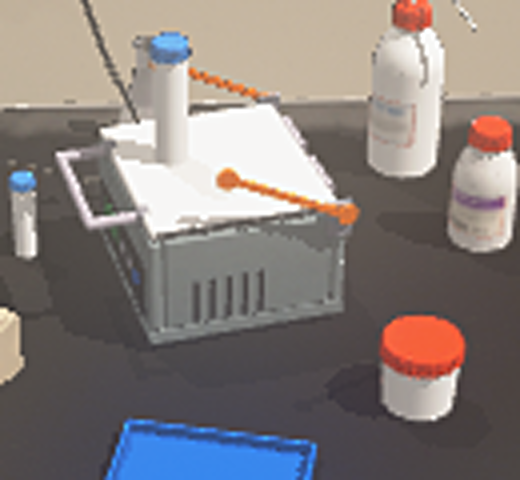

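```bash
cat > go.py <<'E'
import sys
from h import *
from station import ctrl
s=ctrl.read_state(); a=list(map(float,sys.argv[1:]))
print("t",s["clock"],"q",np.round(s["joint_pos"],2),"F",np.round(s["wrist_force"],1),"w",s["gripper_width"])
delta(s,a[:3],down(a[3]))
E
python3 go.py .598 .171 .34 .25
```

```text
t 0.8167 q [-1.19  0.01  1.75 -0.    1.38 -0.43] F [ 0.6 -1.2  0.4] w 0.0853997239701866
tool x [ 0.725 -0.689  0.005] z [ 0.002 -0.005 -1.   ] pos [ 0.2329 -0.4635  0.3449]
turn [ 0.0016 -0.0011 -0.3215] deg [  0.3  -0.2 -57.9]  shift [-0.345  -1.4228  0.0044]   1/5: [ 0.0003 -0.0002 -0.0643] [-0.069  -0.2846  0.0009]
```

Request:
{"api": "move_arm", "payload": {
  "deltas": [0,0,-0.02,-0.02,-0.08,0,1,0,0,-0.04,-0.04,-0.16,0,1,0,0,-0.06,-0.06,-0.24,0,1,0,0,-0.08,-0.08,-0.32,0,1,0,0,-0.1,-0.1,-0.4,0,1]
}}

```text
clock: 1.23
position: [0.3349, -0.2823, 0.3416]
tool_rot: [3.063, -0.698, 0.002]
wrist_force: [1.1, -0.9, 0.4]
gripper_width: 0.0853
```

```bash
python3 go.py .598 .171 .34 .25
```

```text
t 1.2333 q [-0.8  -0.16  1.91  0.    1.39 -0.35] F [ 1.1 -0.9  0.4] w 0.0852857721665478
tool x [ 0.901 -0.433  0.001] z [ 0.001 -0.001 -1.   ] pos [ 0.3349 -0.2823  0.3416]
turn [ 2.000e-04 -4.000e-04 -2.222e-01] deg [  0.   -0.1 -40. ]  shift [ 0.0816 -1.045   0.0031]   1/5: [ 0.     -0.0001 -0.0444] [ 0.0163 -0.209   0.0006]
```

Request:
{"api": "move_arm", "payload": {
  "deltas": [0,0,-0.02,0.01,-0.08,0,1,0,0,-0.04,0.02,-0.16,0,1,0,0,-0.06,0.02,-0.24,0,1,0,0,-0.08,0.03,-0.32,0,1,0,0,-0.1,0.03,-0.4,0,1]
}}

```text
clock: 1.65
position: [0.436, -0.1088, 0.3418]
tool_rot: [3.134, -0.209, 0.003]
wrist_force: [1.1, 0.2, 0.5]
gripper_width: 0.0855
```

```bash
python3 go.py .598 .171 .34 .25
```

```text
t 1.65 q [-0.34 -0.13  1.89 -0.    1.38 -0.21] F [1.1 0.2 0.5] w 0.08549966593299277
tool x [ 0.991 -0.133  0.002] z [ 0.002 -0.001 -1.   ] pos [ 0.436  -0.1088  0.3418]
turn [ 0.0003 -0.0006 -0.1219] deg [  0.   -0.1 -22. ]  shift [ 0.2469 -0.5976  0.0037]   1/5: [ 0.0001 -0.0001 -0.0244] [ 0.0494 -0.1195  0.0007]
```

Request:
{"api": "move_arm", "payload": {
  "deltas": [0,0,-0.02,0.03,-0.08,0,1,0,0,-0.04,0.06,-0.16,0,1,0,0,-0.06,0.1,-0.23,0,1,0,0,-0.08,0.13,-0.3,0,1,0,0,-0.1,0.16,-0.37,0,1]
}}

```text
clock: 2.07
position: [0.5402, 0.0641, 0.3415]
tool_rot: [3.128, 0.285, 0.001]
wrist_force: [-0.3, -1.0, 0.0]
gripper_width: 0.0856
```

```bash
python3 go.py .598 .171 .30 .25
```

```text
t 2.0667 q [ 0.04  0.07  1.7  -0.    1.38 -0.14] F [-0.3 -1.   0. ] w 0.08561066119937989
tool x [0.984 0.181 0.001] z [ 0.001 -0.    -1.   ] pos [0.5402 0.0641 0.3415]
turn [ 0.0001 -0.0002 -0.0217] deg [ 0.  -0.  -3.9]  shift [ 0.1523 -0.1895  0.0831]   1/5: [ 0.     -0.     -0.0043] [ 0.0305 -0.0379  0.0166]
```

Request:
{"api": "move_arm", "payload": {
  "deltas": [0,0,-0.01,0.04,-0.06,0,1,0,0,-0.015,0.08,-0.1,0,1,0,0,-0.015,0.11,-0.13,0,1,0,0,-0.015,0.12,-0.15,0,1,0,0,-0.015,0.12,-0.15,0,1]
}}

```text
clock: 2.48
position: [0.5853, 0.1483, 0.3408]
tool_rot: [-3.121, -0.356, 0.001]
wrist_force: [0.6, -0.3, 0.1]
gripper_width: 0.0858
```

```bash
python3 - <<'E'
from station import ctrl
import cv2
s=ctrl.read_state()
for n in("scene","top"):
    c=ctrl.camera(n); i=c["color"]; k=i[90:230,200:340] if n=="scene" else i[130:250,150:290]
    cv2.imwrite(f"pics/{n}2.png",cv2.resize(k,None,fx=4,fy=4,interpolation=cv2.INTER_CUBIC))
E
python3 go.py .598 .171 .163 .25
```

```text
t 2.5833 q [ 0.17  0.19  1.56 -0.    1.39 -0.05] F [ 0.  -0.4 -0.1] w 0.08548959267937349
tool x [ 0.975  0.224 -0.001] z [-0.001 -0.001 -1.   ] pos [0.5845 0.1458 0.341 ]
turn [ 0.0002  0.0004 -0.0078] deg [ 0.   0.1 -1.4]  shift [ 0.038  -0.0434  0.356 ]   1/5: [ 0.      0.0001 -0.0016] [ 0.0076 -0.0087  0.0712]
```

View pics/scene2.png

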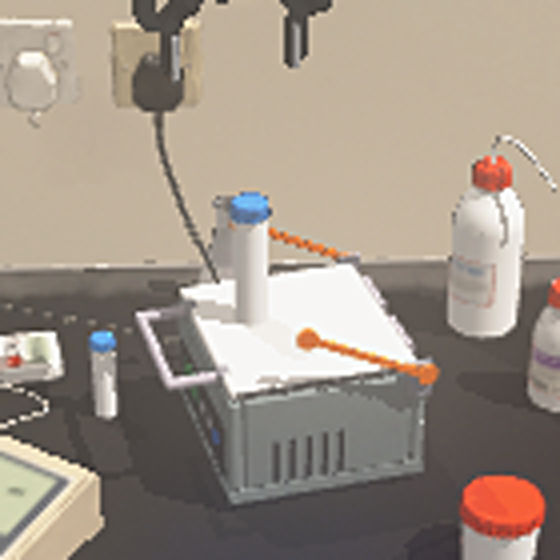

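View pics/top2.png

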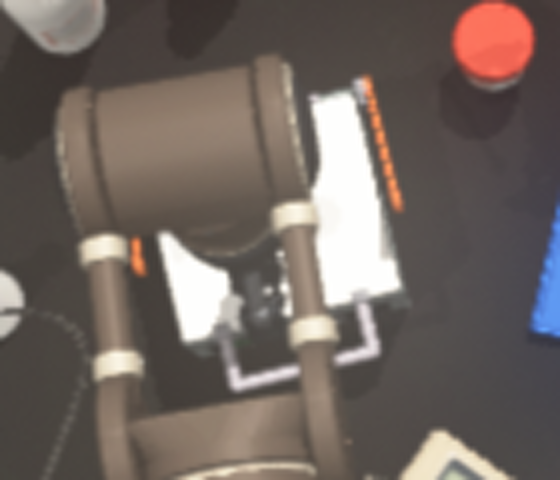

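Request:
{"api": "move_arm", "payload": {
  "deltas": [0,0,-0.008,0.02,-0.02,0,1,0,0,-0.008,0.038,-0.044,0.03,1,0,0,-0.008,0.038,-0.044,0.1,1,0,0,-0.008,0.038,-0.044,0.15,1,0,0,-0.008,0.038,-0.044,0.16,1]
}}

```text
clock: 3.0
position: [0.5955, 0.1707, 0.2559]
tool_rot: [3.116, 0.391, -0.015]
wrist_force: [-0.4, 0.3, -0.7]
gripper_width: 0.0858
```

```bash
python3 - <<'E'
from station import ctrl
import cv2
c=ctrl.camera("scene"); i=c["color"]; k=i[90:210,200:340]
cv2.imwrite(f"pics/scene3.png",cv2.resize(k,None,fx=5,fy=5,interpolation=cv2.INTER_CUBIC))
E
python3 go.py .598 .171 .163 .25
```

```text
t 3.05 q [ 0.21  0.28  1.61 -0.    1.25 -0.04] F [-0.8 -1.3 -1.4] w 0.08558955193123811
tool x [ 0.969  0.247 -0.008] z [-0.008 -0.002 -1.   ] pos [0.5961 0.1708 0.257 ]
turn [-0.0001  0.0026 -0.0001] deg [-0.   0.5 -0. ]  shift [0.0054 0.0005 0.188 ]   1/5: [-0.      0.0005 -0.    ] [0.0011 0.0001 0.0376]
```

View pics/scene3.png

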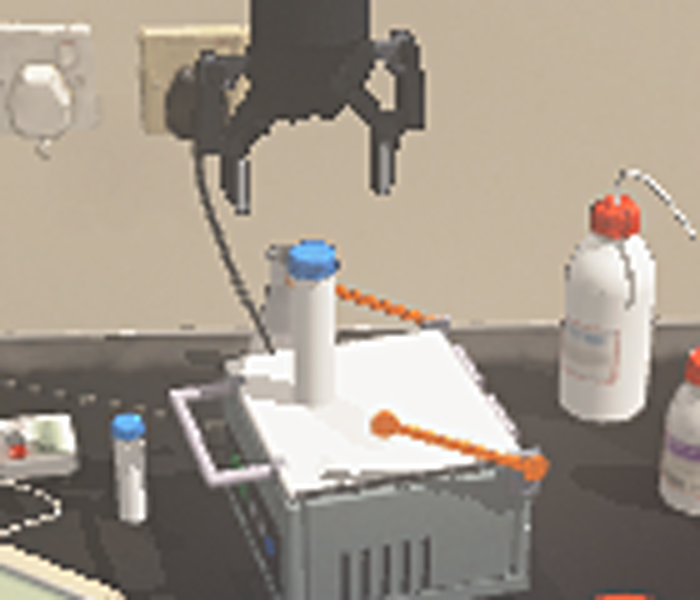

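Request:
{"api": "move_arm", "payload": {
  "deltas": [0,0.002,0,0.005,0,0.04,1,0,0.002,0,0.005,0,0.09,1,0,0.002,0,0.005,0,0.14,1,0,0.002,0,0.005,0,0.175,1,0,0.002,0,0.005,0,0.187,1]
}}

```text
clock: 3.47
position: [0.6004, 0.1718, 0.1665]
tool_rot: [-3.117, -0.391, -0.006]
wrist_force: [-0.1, -0.2, -0.6]
gripper_width: 0.0857
```

```bash
python3 - <<'E'
from station import ctrl
import cv2
c=ctrl.camera("scene"); i=c["color"]; k=i[90:210,200:340]
cv2.imwrite(f"pics/scene4.png",cv2.resize(k,None,fx=5,fy=5,interpolation=cv2.INTER_CUBIC))
E
python3 go.py .598 .171 .163 .25
```

```text
t 3.5167 q [ 0.21  0.37  1.69  0.    1.08 -0.04] F [-0.4  0.4 -0.2] w 0.08552641535804187
tool x [0.969 0.247 0.004] z [ 0.003  0.001 -1.   ] pos [0.6004 0.1719 0.1665]
turn [-0.     -0.0011 -0.0001] deg [-0.  -0.2 -0. ]  shift [-0.0051  0.0006  0.007 ]   1/5: [-0.     -0.0002 -0.    ] [-0.001   0.0001  0.0014]
```

View pics/scene4.png

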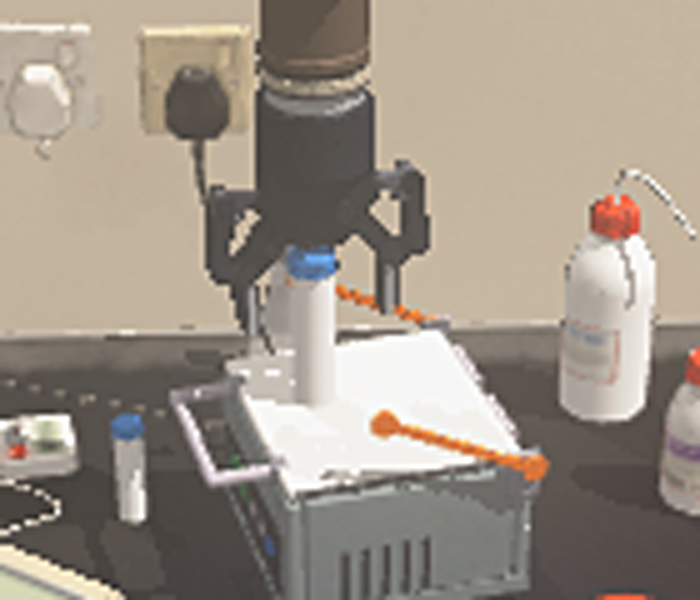

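Request:
{"api": "move_arm", "payload": {
  "deltas": [0,0,0,-0.005,0,0.003,1,0,0,0,-0.005,0,0.003,0.6,0,0,0,-0.005,0,0.003,0.4,0,0,0,-0.005,0,0.003,0.2,0,0,0,-0.005,0,0.003,0.2]
}}

```text
clock: 3.93
position: [0.5996, 0.1722, 0.1677]
tool_rot: [-3.116, -0.392, -0.014]
wrist_force: [-0.3, -0.2, -0.6]
gripper_width: 0.0387
```

Request:
{"api": "move_arm", "payload": {
  "deltas": [0,0,0,0,0,0,0.1,0,0,0,0,0,0,0,0,0,0,0,0,0,0,0,0,0,0,0,0,0,0,0,0,0,0,0,0]
}}

```text
clock: 4.35
position: [0.5993, 0.1721, 0.167]
tool_rot: [-3.116, -0.392, -0.012]
wrist_force: [-0.5, -0.1, 3.3]
gripper_width: 0.0276
```

```bash
python3 - <<'E'
from station import ctrl
import cv2
c=ctrl.camera("scene"); i=c["color"]; k=i[90:210,200:340]
cv2.imwrite(f"pics/scene5.png",cv2.resize(k,None,fx=5,fy=5,interpolation=cv2.INTER_CUBIC))
E
python3 go.py .598 .171 .32 .25
```

```text
t 4.4 q [ 0.21  0.37  1.7   0.    1.07 -0.04] F [-0.5 -0.1  4.6] w 0.027925950336501013
tool x [0.969 0.248 0.008] z [ 0.007  0.002 -1.   ] pos [0.5993 0.1721 0.167 ]
turn [ 0.     -0.0024  0.0001] deg [ 0.  -0.4  0. ]  shift [-0.0007  0.0016 -0.306 ]   1/5: [ 0.     -0.0005  0.    ] [-0.0001  0.0003 -0.0612]
```

View pics/scene5.png

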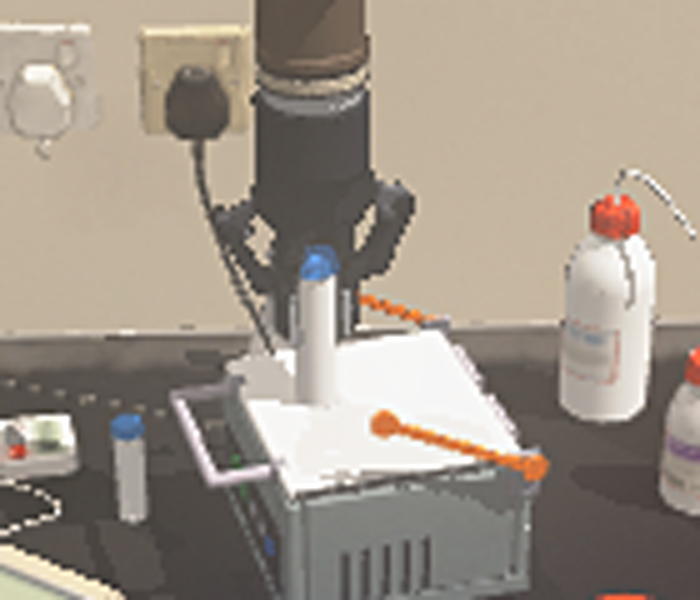

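Request:
{"api": "move_arm", "payload": {
  "deltas": [0,0,0,0,0,-0.01,0,0,0,0,0,0,-0.03,0,0,0,0,0,0,-0.06,0,0,0,0,0,0,-0.1,0,0,0,0,0,0,-0.13,0]
}}

```text
clock: 4.82
position: [0.5983, 0.1719, 0.2325]
tool_rot: [-3.116, -0.392, -0.01]
wrist_force: [1.1, 0.6, 0.6]
gripper_width: 0.0279
```

```bash
python3 - <<'E'
from station import ctrl
import cv2
c=ctrl.camera("scene"); i=c["color"]; k=i[70:190,200:340]
cv2.imwrite(f"pics/scene6.png",cv2.resize(k,None,fx=5,fy=5,interpolation=cv2.INTER_CUBIC))
E
python3 go.py .610 -.134 .30 .25
```

```text
t 4.8667 q [ 0.21  0.3   1.64  0.    1.19 -0.04] F [ 1.4 -0.   2.8] w 0.027767188751751784
tool x [0.969 0.248 0.013] z [ 0.012  0.003 -1.   ] pos [0.6005 0.1724 0.2364]
turn [ 0.0001 -0.004   0.0001] deg [ 0.  -0.7  0. ]  shift [-0.1317  0.5985 -0.1288]   1/5: [ 0.     -0.0008  0.    ] [-0.0263  0.1197 -0.0258]
```

View pics/scene6.png

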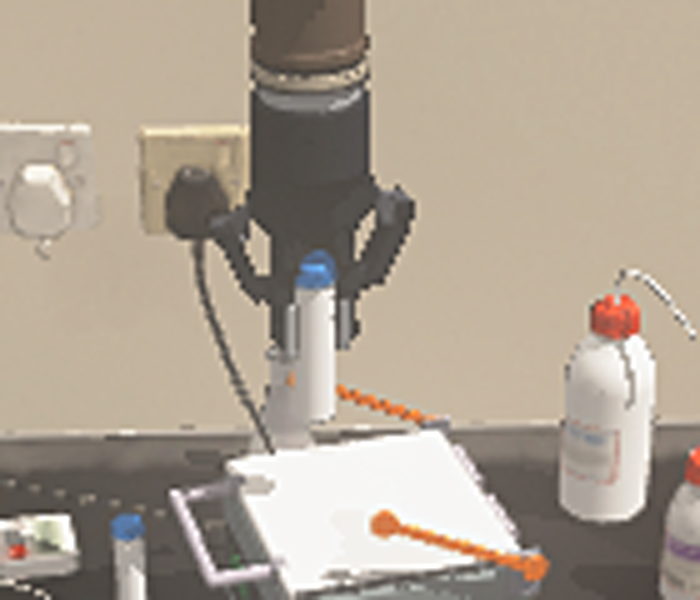

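Request:
{"api": "move_arm", "payload": {
  "deltas": [0,0,0,0,0,-0.04,0,0,0,0,-0.005,0.02,-0.08,0,0,0,0,-0.015,0.06,-0.11,0,0,0,0,-0.025,0.11,-0.12,0,0,0,0,-0.035,0.16,-0.12,0]
}}

```text
clock: 5.28
position: [0.6018, 0.0897, 0.2934]
tool_rot: [-3.116, -0.394, -0.016]
wrist_force: [0.4, 0.4, 0.6]
gripper_width: 0.0279
```

Request:
{"api": "move_arm", "payload": {
  "deltas": [0,0,0,-0.01,0.05,0,0,0,0,0,-0.02,0.1,0,0,0,0,0,-0.03,0.15,0,0,0,0,0,-0.05,0.2,0,0,0,0,0,-0.06,0.25,0,0]
}}

```text
clock: 5.7
position: [0.6017, -0.0398, 0.2903]
tool_rot: [-3.116, -0.392, -0.007]
wrist_force: [0.6, 0.6, 0.3]
gripper_width: 0.0274
```

```bash
python3 go.py .610 -.134 .30 .25
```

```text
t 5.7 q [-0.14  0.22  1.63  0.    1.29 -0.39] F [0.6 0.6 0.3] w 0.02743668047963109
tool x [0.969 0.248 0.005] z [ 0.004  0.002 -1.   ] pos [ 0.6017 -0.0398  0.2903]
turn [-0.0002 -0.0015  0.0001] deg [-0.  -0.3  0. ]  shift [-0.0305  0.1867 -0.0195]   1/5: [-0.     -0.0003  0.    ] [-0.0061  0.0373 -0.0039]
```

Request:
{"api": "move_arm", "payload": {
  "deltas": [0,0,0,-0.01,0.05,0,0,0,0,0,-0.02,0.1,0,0,0,0,0,-0.025,0.14,0.03,0,0,0,0,-0.025,0.165,0.07,0,0,0,0,-0.025,0.17,0.12,0]
}}

```text
clock: 6.12
position: [0.6134, -0.127, 0.2319]
tool_rot: [3.116, 0.388, 0.016]
wrist_force: [1.0, -0.4, -0.7]
gripper_width: 0.0277
```

```bash
cat > snap.py <<'E'
import sys,cv2
from station import ctrl
n,x0,x1,y0,y1,f,out=sys.argv[1:8]
c=ctrl.camera(n)["color"]; cv2.imwrite("pics/"+out+"_full.png",c)
cv2.imwrite("pics/"+out+".png",cv2.resize(c[int(y0):int(y1),int(x0):int(x1)],None,fx=int(f),fy=int(f),interpolation=cv2.INTER_CUBIC))
E
python3 snap.py scene 200 340 160 280 5 scene7; python3 go.py .610 -.134 .051 .25
```

```text
t 6.1667 q [-0.27  0.31  1.65  0.    1.19 -0.52] F [-1.8  0.1 -4.2] w 0.027765108068412887
tool x [ 0.969  0.245 -0.001] z [-0.002  0.003 -1.   ] pos [ 0.6091 -0.1252  0.2243]
turn [-0.0011  0.0003 -0.0007] deg [-0.2  0.1 -0.1]  shift [-0.0022  0.0188  0.3465]   1/5: [-0.0002  0.0001 -0.0001] [-0.0004  0.0038  0.0693]
```

View pics/scene7.png

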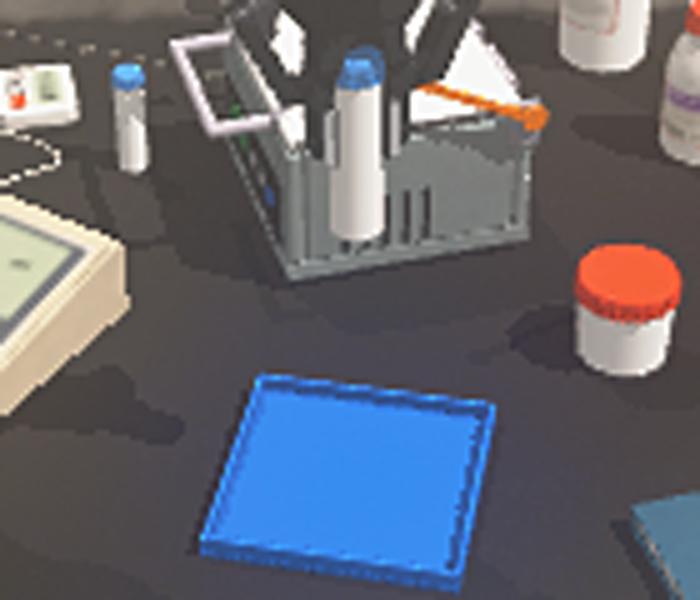

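Request:
{"api": "move_arm", "payload": {
  "deltas": [0,0,0,0,0.01,0.04,0,0,0,0,0,0.015,0.09,0,0,0,0,0,0.017,0.14,0,0,0,0,0,0.017,0.19,0,0,0,0,0,0.017,0.23,0]
}}

```text
clock: 6.58
position: [0.6136, -0.1313, 0.114]
tool_rot: [-3.115, -0.392, -0.006]
wrist_force: [-0.4, -0.1, -1.1]
gripper_width: 0.0275
```

```bash
python3 snap.py scene 200 340 160 280 5 scene8; python3 go.py .610 -.134 .051 .25
```

```text
t 6.6333 q [-0.28  0.44  1.72  0.    0.99 -0.53] F [-1.8  0.1 -2.7] w 0.027774586318108856
tool x [ 0.969  0.248 -0.002] z [-0.004  0.005 -1.   ] pos [ 0.6106 -0.1304  0.1096]
turn [-0.0017  0.0008  0.0001] deg [-0.3  0.1  0. ]  shift [-0.0027  0.0072  0.1171]   1/5: [-0.0003  0.0002  0.    ] [-0.0005  0.0014  0.0234]
```

View pics/scene8.png

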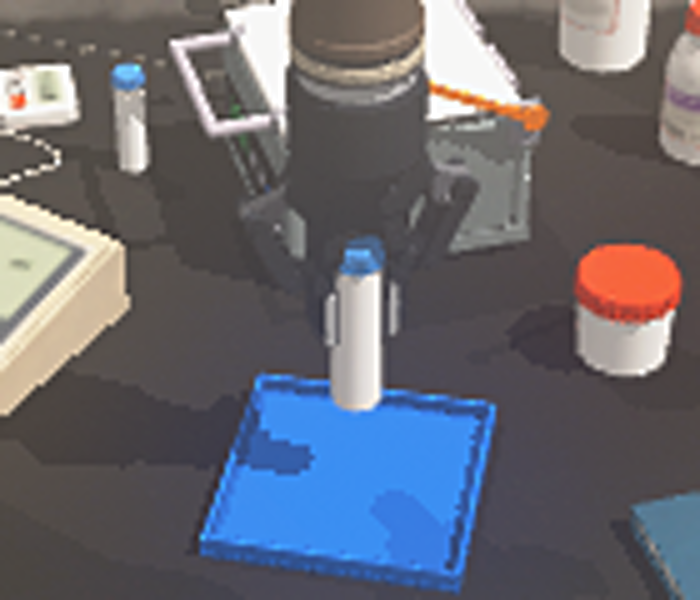

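Request:
{"api": "move_arm", "payload": {
  "deltas": [0,0,0,-0.001,0.004,0.03,0,0,0,0,-0.001,0.006,0.06,0,0,0,0,-0.001,0.006,0.08,0,0,0,0,-0.001,0.006,0.09,0,0,0,0,-0.001,0.006,0.095,0]
}}

```text
clock: 7.05
position: [0.6149, -0.1345, 0.0679]
tool_rot: [-3.116, -0.392, -0.008]
wrist_force: [-0.8, 0.1, -0.3]
gripper_width: 0.0278
```

```bash
python3 snap.py scene 200 340 160 280 5 scene9; python3 go.py .610 -.134 .051 .25
```

```text
t 7.1 q [-0.29  0.5   1.73  0.    0.91 -0.54] F [-0.2  0.3 -0. ] w 0.027974579089107734
tool x [0.969 0.248 0.005] z [ 0.005  0.002 -1.   ] pos [ 0.6151 -0.1346  0.068 ]
turn [-0.0002 -0.0017  0.0001] deg [-0.  -0.3  0. ]  shift [-0.0098 -0.0037  0.034 ]   1/5: [-0.     -0.0003  0.    ] [-0.002  -0.0007  0.0068]
```

View pics/scene9.png

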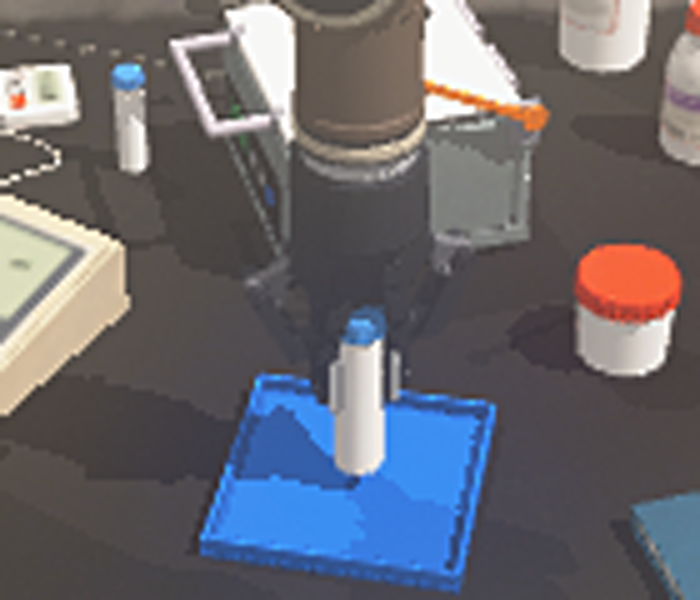

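Request:
{"api": "move_arm", "payload": {
  "deltas": [0,0,0,0,0,0.008,0,0,0,0,0,0,0.015,0,0,0,0,0,0,0.02,0,0,0,0,0,0,0.024,0,0,0,0,0,0,0.026,0]
}}

```text
clock: 7.52
position: [0.6154, -0.1349, 0.0552]
tool_rot: [-3.116, -0.392, -0.01]
wrist_force: [-0.5, -0.9, -0.5]
gripper_width: 0.0279
```

Request:
{"api": "move_arm", "payload": {
  "deltas": [0,0,0,0,0,0.001,0,0,0,0,0,0,0.002,0,0,0,0,0,0,0.003,0,0,0,0,0,0,0.004,0,0,0,0,0,0,0.004,0]
}}

```text
clock: 7.93
position: [0.6155, -0.1349, 0.0534]
tool_rot: [-3.116, -0.392, -0.01]
wrist_force: [-0.4, 0.4, -0.1]
gripper_width: 0.0277
```

```bash
python3 snap.py scene 200 340 160 280 5 scene10; python3 go.py .610 -.134 .051 .25
```

```text
t 7.9833 q [-0.29  0.53  1.73  0.    0.88 -0.54] F [ 0.4  0.1 -0.4] w 0.02737875633478752
tool x [0.969 0.248 0.006] z [ 0.006  0.002 -1.   ] pos [ 0.6155 -0.1349  0.0534]
turn [ 0.     -0.002   0.0001] deg [ 0.  -0.4  0. ]  shift [-0.0102 -0.0045  0.0047]   1/5: [ 0.     -0.0004  0.    ] [-0.002  -0.0009  0.0009]
```

View pics/scene10.png

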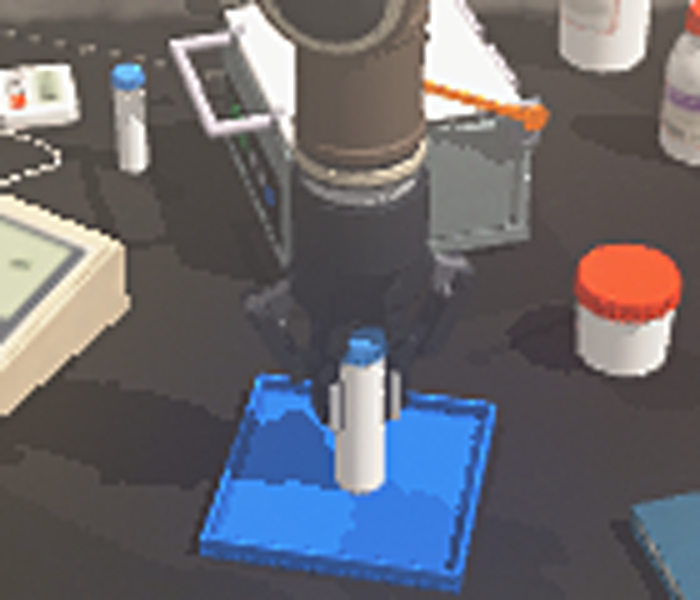

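Request:
{"api": "move_arm", "payload": {
  "deltas": [0,0,0,0,0,0.001,0,0,0,0,0,0,0.002,0,0,0,0,0,0,0.003,0,0,0,0,0,0,0.004,0,0,0,0,0,0,0.004,0]
}}

```text
clock: 8.4
position: [0.6155, -0.1349, 0.0515]
tool_rot: [-3.116, -0.392, -0.01]
wrist_force: [-0.6, -0.2, -0.3]
gripper_width: 0.0277
```

Request:
{"api": "move_arm", "payload": {
  "deltas": [0,0,0,0,0,0.001,0,0,0,0,0,0,0.002,0,0,0,0,0,0,0.003,0,0,0,0,0,0,0.003,0,0,0,0,0,0,0.003,0]
}}

```text
clock: 8.82
position: [0.6157, -0.135, 0.0514]
tool_rot: [-3.116, -0.392, -0.009]
wrist_force: [-2.8, 0.4, 7.8]
gripper_width: 0.0274
```

Request:
{"api": "move_arm", "payload": {
  "deltas": [0,0,0,0,0,-0.002,0,0,0,0,0,0,-0.002,0,0,0,0,0,0,-0.002,0.4,0,0,0,0,0,-0.002,0.5,0,0,0,0,0,-0.002,0.6]
}}

```text
clock: 9.23
position: [0.6153, -0.1348, 0.0504]
tool_rot: [-3.116, -0.392, -0.009]
wrist_force: [0.7, 0.7, 0.4]
gripper_width: 0.0511
```

Request:
{"api": "move_arm", "payload": {
  "deltas": [0,0,0,0,0,0,0.8,0,0,0,0,0,0,1,0,0,0,0,0,0,1,0,0,0,0,0,0,1,0,0,0,0,0,0,1]
}}

```text
clock: 9.65
position: [0.6155, -0.1349, 0.0508]
tool_rot: [-3.116, -0.392, -0.01]
wrist_force: [0.1, 0.5, 0.2]
gripper_width: 0.0855
```

```bash
python3 snap.py scene 200 340 160 280 5 scene11; python3 go.py .610 -.134 .251 .25
```

```text
t 9.7 q [-0.29  0.53  1.73  0.    0.88 -0.54] F [-0.5 -0.6 -0.1] w 0.08556526342248262
tool x [0.969 0.248 0.006] z [ 0.006  0.002 -1.   ] pos [ 0.6155 -0.1349  0.0509]
turn [-0.     -0.002   0.0001] deg [-0.  -0.4  0. ]  shift [-0.0077 -0.0045 -0.4003]   1/5: [-0.     -0.0004  0.    ] [-0.0015 -0.0009 -0.0801]
```

View pics/scene11.png

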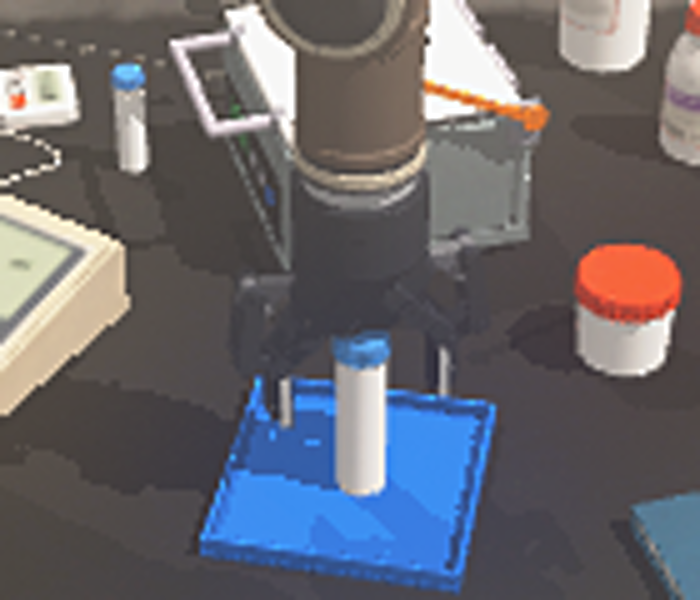

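Request:
{"api": "move_arm", "payload": {
  "deltas": [0,0,0,0,0,-0.04,1,0,0,0,0,0,-0.1,1,0,0,0,0,0,-0.17,1,0,0,0,0,0,-0.25,1,0,0,0,0,0,-0.33,1]
}}

```text
clock: 10.12
position: [0.6137, -0.1349, 0.2168]
tool_rot: [-3.116, -0.392, -0.007]
wrist_force: [0.6, 0.2, -0.5]
gripper_width: 0.0855
```

```bash
python3 snap.py scene 200 340 120 280 4 scene12;python3 snap.py top 170 330 130 250 5 top12;  python3 go.py .516 .134 .24 .25
```

```text
t 10.2167 q [-0.29  0.32  1.63  0.    1.17 -0.54] F [0.7 0.9 0.6] w 0.08527893279836339
tool x [0.969 0.248 0.021] z [ 0.023 -0.003 -1.   ] pos [ 0.6202 -0.1367  0.2255]
turn [ 0.0028 -0.0067  0.0001] deg [ 0.5 -1.2  0. ]  shift [-0.067  -0.5759 -0.0354]   1/5: [ 0.0006 -0.0013  0.    ] [-0.0134 -0.1152 -0.0071]
```

View pics/scene12.png

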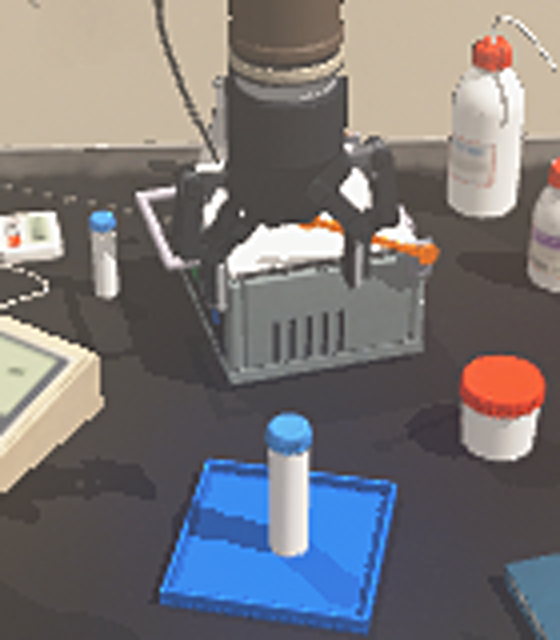

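View pics/top12.png

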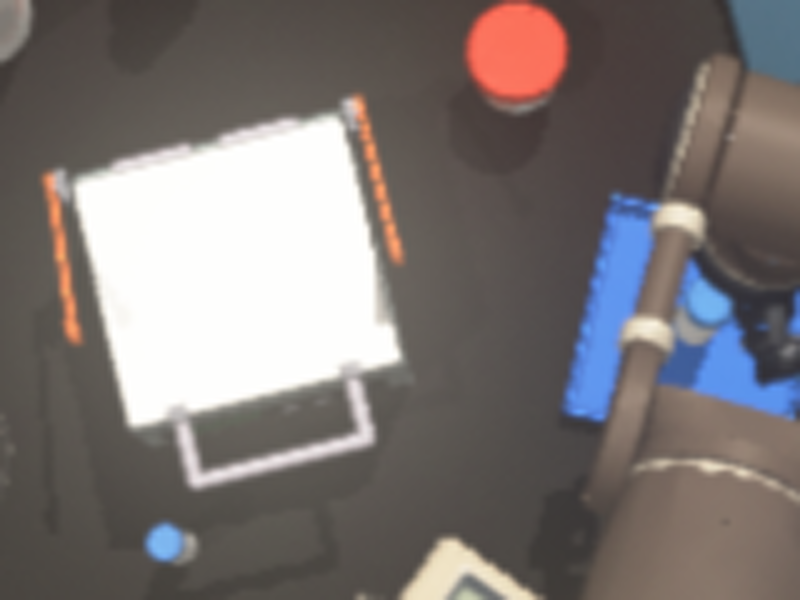

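```bash
cat > ang.py <<'E'
from h import *
from station import ctrl
import sys
s=ctrl.camera("scene");t=ctrl.camera("top")
I=cv2.imread("pics/scene0.png")
yaw=.25
ex=np.array([np.cos(yaw),np.sin(yaw),0]);ey=np.array([-np.sin(yaw),np.cos(yaw),0]);O=np.array([.6361,.165,0])+.003*ex
loc=lambda p:np.array([(p-O)@ex,(p-O)@ey,p[2]])
def onplane(c,u,v,yl):
    o,d=ray(c,u,v); k=(yl-(o-O)@ey)/(d@ey); return loc(o+d*k)
H,S,V=cv2.split(cv2.cvtColor(I,cv2.COLOR_BGR2HSV))
m=((S>110)&(H>4)&(H<20)); 
for nm,(x0,x1,y0,y1),yl in (("near",(272,312,168,190),-.1),("far",(266,287,145,156),.1)):
    ys,xs=np.nonzero(m[y0:y1,x0:x1]); P=np.array([onplane(s,x+x0,y+y0,yl) for x,y in zip(xs,ys)])[:,[0,2]]
    hd=P-[.08,.114]; r=np.hypot(*hd.T)
    print(nm,len(P),"xrange",P[:,0].min(),P[:,0].max(),"z",P[:,1].min(),P[:,1].max())
    q=P[(r>.025)&(r<.1)]
    vx,vz,_,_=cv2.fitLine(q.astype(np.float32),cv2.DIST_L2,0,.01,.01).ravel(); print(" slope ang",np.arctan(-vz/vx), "ang about hinge",np.median(np.arctan2(q[:,1]-.114,.08-q[:,0])))
    tip=P[r>.105]; 
    if len(tip): c=tip.mean(0); print(" tip",c,"ang",np.arctan2(c[1]-.114,.08-c[0]),"r",np.hypot(c[1]-.114,.08-c[0]))
T=t["color"];H,S,V=cv2.split(cv2.cvtColor(T,cv2.COLOR_BGR2HSV));m=((S>110)&(H>4)&(H<20))
for nm,(x0,x1,y0,y1) in (("L",(175,190,160,205)),("R",(238,255,146,190))):
    ys,xs=np.nonzero(m[y0:y1,x0:x1]);i=ys>=ys.max()-1;k=ys<=ys.min()+1
    tp=loc(onz(t,xs[i].mean()+x0,ys.max()+y0+.5,.17));hp=loc(onz(t,xs[k].mean()+x0,ys.min()+y0-.5,.114)); print(nm,"tip end",tp,"hinge end",hp)
E
python3 ang.py
```

```text
near 99 xrange -0.031914863921310634 0.08816384014241263 z 0.10557270359319315 0.17482984555101178
 slope ang 0.46948615 ang about hinge 0.4506806745366094
 tip [-0.02331161  0.16581133] ang 0.4648511933292481 r 0.11557552732347119
far 43 xrange 0.003973842213190595 0.07574018760765358 z 0.11822159618197259 0.15617299654281158
 slope ang 0.49041307 ang about hinge 0.4805052817663164
L tip end [-0.03382326  0.10082738  0.17      ] hinge end [0.08504528 0.10117378 0.114     ]
R tip end [-0.03153785 -0.09869598  0.17      ] hinge end [ 0.08551563 -0.10299071  0.114     ]
```

Request:
{"api": "move_arm", "payload": {
  "deltas": [0,-0.007,0,0,-0.04,-0.02,1,0,-0.007,0,-0.01,-0.1,-0.04,0.8,0,-0.007,0,-0.02,-0.17,-0.04,0.6,0,-0.007,0,-0.03,-0.24,-0.04,0.42,0,-0.007,0,-0.04,-0.31,-0.04,0.42]
}}

```text
clock: 10.73
position: [0.5544, 0.0112, 0.2333]
tool_rot: [3.116, 0.391, -0.031]
wrist_force: [0.9, 0.2, 0.3]
gripper_width: 0.0387
```

```bash
python3 go.py .5165 .1344 .20 .25
```

```text
t 10.7333 q [-0.06  0.18  1.79 -0.    1.19 -0.3 ] F [0.9 0.2 0.3] w 0.038650652742560264
tool x [ 0.969  0.247 -0.02 ] z [-0.02  -0.003 -1.   ] pos [0.5544 0.0112 0.2333]
turn [-0.0005  0.0063 -0.0002] deg [-0.1  1.1 -0. ]  shift [-0.0113 -0.2573  0.0672]   1/5: [-0.0001  0.0013 -0.    ] [-0.0023 -0.0515  0.0134]
```

Request:
{"api": "move_arm", "payload": {
  "deltas": [0,0.006,0,0,-0.06,0.01,0.42,0,0.006,0,-0.01,-0.12,0.02,0.42,0,0.006,0,-0.01,-0.18,0.03,0.42,0,0.006,0,-0.01,-0.21,0.03,0.42,0,0.006,0,-0.01,-0.22,0.03,0.42]
}}

```text
clock: 11.15
position: [0.5214, 0.1174, 0.218]
tool_rot: [-3.115, -0.396, 0.004]
wrist_force: [0.6, 0.4, -0.6]
gripper_width: 0.0356
```

Request:
{"api": "move_arm", "payload": {
  "deltas": [0,0,0,0,0,0,0.42,0,0,0,0,0,0,0.42,0,0,0,0,0,0,0.42,0,0,0,0,0,0,0.42,0,0,0,0,0,0,0.42]
}}

```text
clock: 11.57
position: [0.5247, 0.1143, 0.2208]
tool_rot: [-3.117, -0.39, -0.005]
wrist_force: [-0.5, -0.7, -0.4]
gripper_width: 0.0356
```

```bash
python3 snap.py scene 200 340 100 220 5 scene13;python3 snap.py top 170 330 130 250 5 top13;  python3 go.py .5165 .1344 .16 .25
```

```text
t 11.6667 q [ 0.13  0.15  1.85  0.    1.14 -0.12] F [ 0.8  0.1 -0.5] w 0.035838898601991354
tool x [0.969 0.246 0.003] z [ 0.003  0.001 -1.   ] pos [0.5246 0.1146 0.2209]
turn [ 0.     -0.0011 -0.0003] deg [ 0.  -0.2 -0.1]  shift [-0.0064 -0.0425  0.1218]   1/5: [ 0.     -0.0002 -0.0001] [-0.0013 -0.0085  0.0244]
```

View pics/scene13.png

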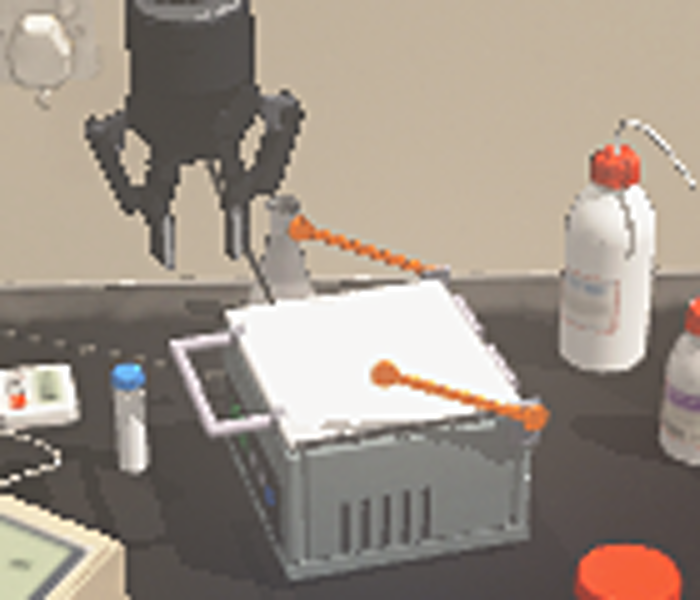

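View pics/top13.png

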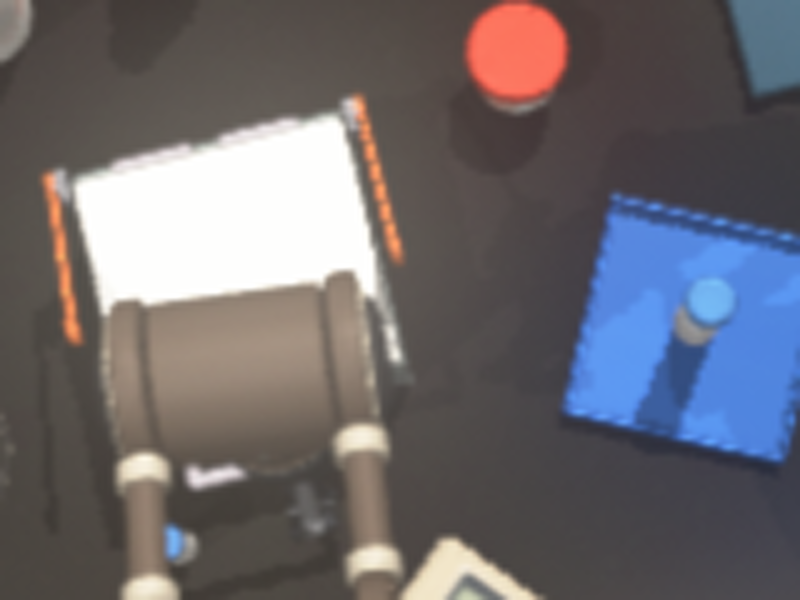

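```bash
cat >> ang.py <<'E'
print("----")
z5=lambda u,v:(200+(u+.5)/5-.5,100+(v+.5)/5-.5)
for uv in((385,373),(533,415)): p=onplane(s,*z5(*uv),-.1);print(p,np.arctan2(p[2]-.114,.08-p[0]))
for uv in((302,230),(435,272)): p=onplane(s,*z5(*uv),.1);print(p,np.arctan2(p[2]-.114,.08-p[0]))
for uv in((181,343),(212,427),(196,385)): p=onz(s,*z5(*uv),.116); print("bar",p,loc(p))
E
python3 ang.py | sed -n '/----/,$p'
```

```text
----
[-0.02335335 -0.1         0.16637396] 0.4690302960281358
[ 0.07824948 -0.1         0.11619714] 0.8980539631767369
[-0.02167394  0.1         0.1657002 ] 0.47041663797668565
[0.07814732 0.1        0.11600779] 0.8255553297909488
bar [0.50764681 0.18924482 0.116     ] [-0.12146163  0.05527094  0.116     ]
bar [0.53040436 0.08242663 0.116     ] [-0.1258388  -0.05385685  0.116     ]
bar [0.51904274 0.13419737 0.116     ] [-0.12403893 -0.00088462  0.116     ]
```

Request:
{"api": "move_arm", "payload": {
  "deltas": [0,0,0,0,-0.01,0.01,0.42,0,0,0,-0.006,-0.03,0.04,0.42,0,0,0,-0.006,-0.043,0.08,0.42,0,0,0,-0.006,-0.043,0.11,0.42,0,0,0,-0.006,-0.043,0.122,0.42]
}}

```text
clock: 12.18
position: [0.5141, 0.1357, 0.1571]
tool_rot: [-3.117, -0.393, 0.002]
wrist_force: [-0.6, -0.7, 0.2]
gripper_width: 0.0358
```

Request:
{"api": "move_arm", "payload": {
  "deltas": [0,0,0,0,0,0,0.42,0,0,0,0,0,0,0.42,0,0,0,0,0,0,0.42,0,0,0,0,0,0,0.42,0,0,0,0,0,0,0.42]
}}

```text
clock: 12.6
position: [0.5172, 0.1355, 0.161]
tool_rot: [-3.117, -0.392, -0.008]
wrist_force: [-0.5, -0.2, 1.3]
gripper_width: 0.0359
```

```bash
python3 snap.py scene 200 340 100 220 5 scene14; python3 go.py .5165 .1344 .094 .25
```

```text
t 12.65 q [ 0.17  0.21  1.91  0.    1.01 -0.08] F [ 1.1 -0.1 -0.1] w 0.03546806897015193
tool x [0.969 0.247 0.005] z [ 0.005  0.001 -1.   ] pos [0.517  0.1355 0.1608]
turn [ 0.     -0.0016  0.    ] deg [ 0.  -0.3  0. ]  shift [-0.0022  0.0018  0.1336]   1/5: [ 0.     -0.0003  0.    ] [-0.0004  0.0004  0.0267]
```

View pics/scene14.png

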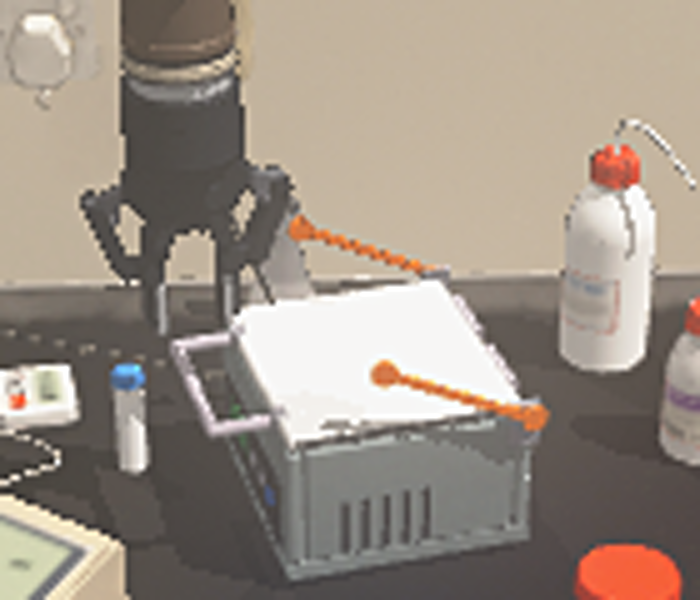

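Request:
{"api": "move_arm", "payload": {
  "deltas": [0,0,0,0,0,0.02,0.42,0,0,0,0,0,0.045,0.42,0,0,0,0,0,0.07,0.42,0,0,0,0,0,0.085,0.42,0,0,0,0,0,0.09,0.42]
}}

```text
clock: 13.07
position: [0.515, 0.1352, 0.1129]
tool_rot: [-3.117, -0.392, 0.0]
wrist_force: [0.5, -0.3, 0.4]
gripper_width: 0.0357
```

```bash
python3 snap.py scene 200 340 100 220 5 scene15; python3 go.py .5165 .1344 .094 .25
```

```text
t 13.1167 q [ 0.17  0.28  1.94  0.    0.92 -0.08] F [-0.9  0.3 -0.6] w 0.035762337192665944
tool x [0.969 0.248 0.   ] z [ 0.  0. -1.] pos [0.5152 0.1352 0.1131]
turn [-0.0001 -0.0001  0.    ] deg [-0. -0.  0.]  shift [0.0021 0.0022 0.0383]   1/5: [-0. -0.  0.] [0.0004 0.0004 0.0077]
```

View pics/scene15.png

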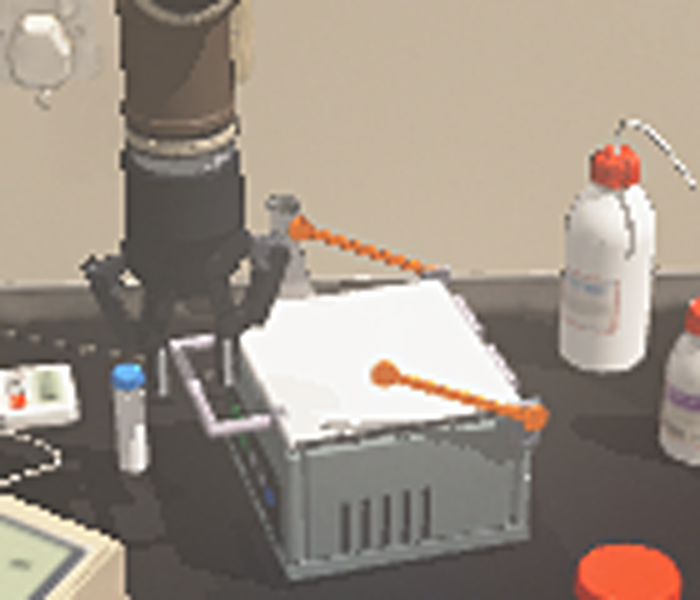

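Request:
{"api": "move_arm", "payload": {
  "deltas": [0,0,0,0.002,0.002,0.01,0.42,0,0,0,0.002,0.002,0.02,0.42,0,0,0,0.002,0.002,0.03,0.42,0,0,0,0.002,0.002,0.037,0.42,0,0,0,0.002,0.002,0.037,0.42]
}}

```text
clock: 13.53
position: [0.517, 0.1346, 0.0955]
tool_rot: [-3.117, -0.392, -0.002]
wrist_force: [-0.7, 0.4, 0.8]
gripper_width: 0.0356
```

```bash
python3 snap.py scene 200 340 100 220 5 scene16; python3 go.py .5165 .1344 .094 .25
```

```text
t 13.5833 q [ 0.17  0.31  1.94  0.    0.89 -0.08] F [-0.8 -0.1  0.4] w 0.03606481547618121
tool x [0.969 0.248 0.002] z [ 0.002  0.001 -1.   ] pos [0.5173 0.1347 0.0959]
turn [-0.     -0.0007  0.    ] deg [-0.  -0.1  0. ]  shift [-0.0018  0.0002  0.0038]   1/5: [-0.     -0.0001  0.    ] [-0.0004  0.      0.0008]
```

View pics/scene16.png

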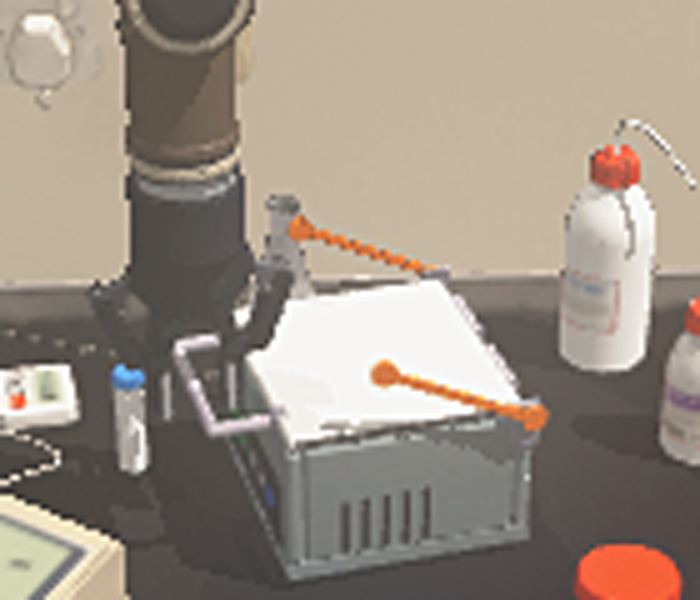

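Request:
{"api": "move_arm", "payload": {
  "deltas": [0,0,0,0,0,0.001,0.3,0,0,0,0,0,0.001,0.2,0,0,0,0,0,0.001,0.1,0,0,0,0,0,0.001,0,0,0,0,0,0,0.001,0]
}}

```text
clock: 14.0
position: [0.5154, 0.1342, 0.0956]
tool_rot: [3.117, 0.392, -0.003]
wrist_force: [-4.2, -2.2, 3.6]
gripper_width: 0.008
```

Request:
{"api": "move_arm", "payload": {
  "deltas": [0,0,0,0,0,0,0,0,0,0,0,0,0,0,0,0,0,0,0,0,0,0,0,0,0,0,0,0,0,0,0,0,0,0,0]
}}

```text
clock: 14.42
position: [0.5154, 0.1342, 0.0956]
tool_rot: [3.117, 0.392, -0.003]
wrist_force: [-4.8, -2.1, 3.7]
gripper_width: 0.008
```

```bash
python3 snap.py scene 200 340 100 220 5 scene17; python3 go.py .5165 .1344 .094 .25
```

```text
t 14.4667 q [ 0.17  0.31  1.95 -0.    0.89 -0.08] F [-5.4 -1.9  3.3] w 0.008075350101271642
tool x [ 0.969  0.248 -0.002] z [-0.002 -0.    -1.   ] pos [0.5154 0.1342 0.0956]
turn [-0.      0.0007  0.0001] deg [-0.   0.1  0. ]  shift [0.0022 0.0002 0.0032]   1/5: [-0.      0.0001  0.    ] [0.0004 0.     0.0006]
```

View pics/scene17.png

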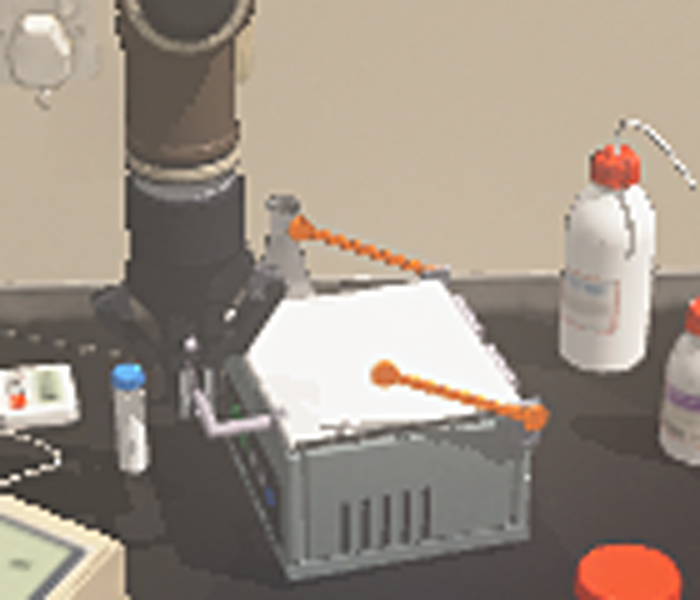

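Request:
{"api": "move_arm", "payload": {
  "deltas": [0,-0.01,0,-0.002,0,-0.012,0,0,-0.019,0,-0.004,0,-0.025,0,0,-0.029,0,-0.004,0,-0.037,0,0,-0.038,0,-0.004,0,-0.049,0,0,-0.048,0,-0.004,0,-0.062,0]
}}

```text
clock: 14.88
position: [0.5149, 0.1341, 0.1264]
tool_rot: [3.09, 0.388, -0.232]
wrist_force: [-0.3, 0.4, -3.1]
gripper_width: 0.008
```

```bash
python3 snap.py scene 200 340 100 220 5 scene18; python3 - <<'E'
from h import *
from station import ctrl
s=ctrl.read_state();M=R.from_rotvec(s["tool_rot"]).as_matrix();print(s["clock"],s["position"],s["wrist_force"],s["ft_torque"],s["gripper_width"],"tilt",np.arcsin(-M[2,0]))
E
```

```text
14.9333 [0.51510174 0.13411204 0.12749941] [-4.24844045 -1.12012923 -2.51884537] [-0.1389664   0.43246643 -0.07089997] 0.007655207671645748 tilt 0.15255113476573773
```

View pics/scene18.png

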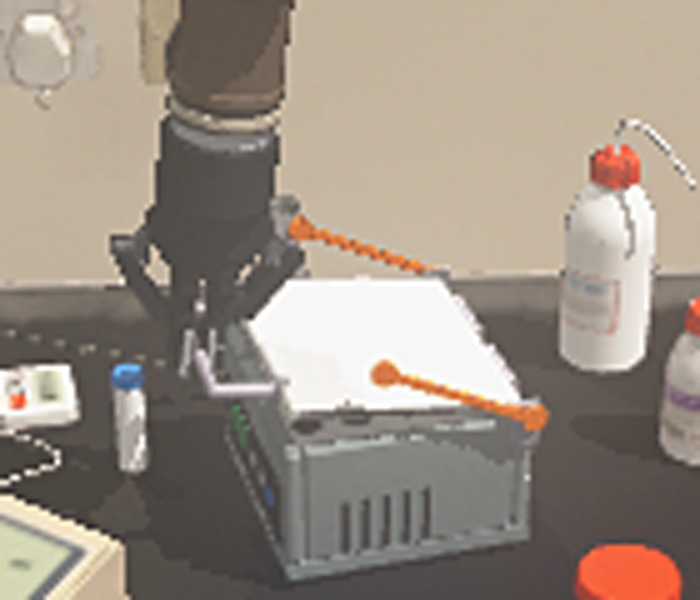

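Request:
{"api": "move_arm", "payload": {
  "deltas": [0,-0.01,0,-0.001,0,-0.012,0,0,-0.019,0,-0.002,0,-0.025,0,0,-0.029,0,-0.002,0,-0.037,0,0,-0.038,0,-0.002,0,-0.049,0,0,-0.048,0,-0.001,0,-0.062,0]
}}

```text
clock: 15.35
position: [0.5189, 0.1351, 0.1569]
tool_rot: [3.046, 0.383, -0.461]
wrist_force: [-2.6, -1.3, -2.0]
gripper_width: 0.008
```

Request:
{"api": "move_arm", "payload": {
  "deltas": [0,-0.008,0,-0.001,0,-0.01,0,0,-0.016,0,-0.001,0,-0.021,0,0,-0.025,0,-0.002,0,-0.032,0,0,-0.032,0,-0.002,0,-0.041,0,0,-0.038,0,-0.002,0,-0.049,0]
}}

```text
clock: 15.77
position: [0.5252, 0.1366, 0.1803]
tool_rot: [2.999, 0.377, -0.639]
wrist_force: [-0.9, -1.5, -3.3]
gripper_width: 0.0075
```

```bash
cat > st.py <<'E'
from h import *
from station import ctrl
s=ctrl.read_state();M=R.from_rotvec(s["tool_rot"]).as_matrix()
p=s["position"];b=p-.0184*M[:,2]; ex=np.array([np.cos(.25),np.sin(.25),0]); H=np.array([.7141,.1849,.114]); d=b-H
print(s["clock"],p,s["wrist_force"],s["ft_torque"],s["gripper_width"],"tilt",np.arcsin(-M[2,0]),"bar",b,"r",np.hypot(d@ex,d[2]),"theta",np.arctan2(d[2],-d@ex),"asin",np.arcsin(d[2]/.205))
E
python3 snap.py scene 200 340 100 220 5 scene19; python3 st.py
```

```text
15.8167 [0.52539863 0.13665952 0.18084249] [-2.98878153 -0.48823133 -2.10762523] [-0.08211483  0.11322717 -0.02349946] 0.007951318373989087 tilt 0.4205136413834546 bar [0.53267594 0.13852023 0.19763947] r 0.20508859238344349 theta 0.4200665058703645 asin 0.4202595385510378
```

View pics/scene19.png

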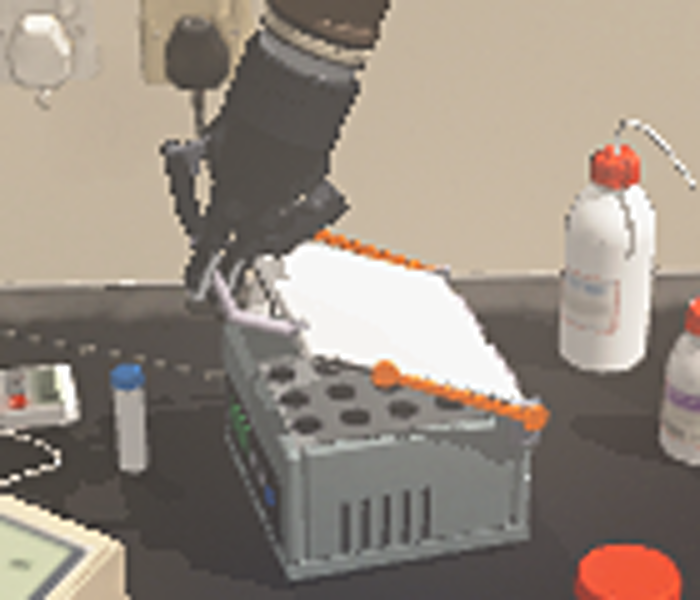

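Request:
{"api": "move_arm", "payload": {
  "deltas": [0,-0.004,0,0,0,-0.005,0,0,-0.008,0,-0.001,0,-0.01,0,0,-0.012,0,-0.001,0,-0.015,0,0,-0.016,0,-0.001,0,-0.02,0,0,-0.016,0,-0.001,0,-0.02,0]
}}

```text
clock: 16.23
position: [0.529, 0.1376, 0.1908]
tool_rot: [2.976, 0.374, -0.713]
wrist_force: [-4.2, -2.3, -3.0]
gripper_width: 0.0083
```

Request:
{"api": "move_arm", "payload": {
  "deltas": [0,0,0,0,0,0,0,0,0,0,0,0,0,0,0,0,0,0,0,0,0,0,0,0,0,0,0,0,0,0,0,0,0,0,0]
}}

```text
clock: 16.65
position: [0.5289, 0.1376, 0.1906]
tool_rot: [2.977, 0.375, -0.71]
wrist_force: [-2.9, -1.3, -2.7]
gripper_width: 0.0078
```

```bash
python3 snap.py scene 230 330 130 200 8 scene20; python3 snap.py top 170 270 130 230 6 top20; python3 st.py
```

```text
16.75 [0.52896663 0.13757696 0.19065069] [-2.82624574 -1.81563712 -2.31879152] [-0.21024248  0.05209075  0.06197422] 0.008113012700137458 tilt 0.4684260941284641 bar [0.53701436 0.13963728 0.20706864] r 0.20510926096387824 theta 0.47097072534443074 asin 0.47124213112095165
```

View pics/scene20.png

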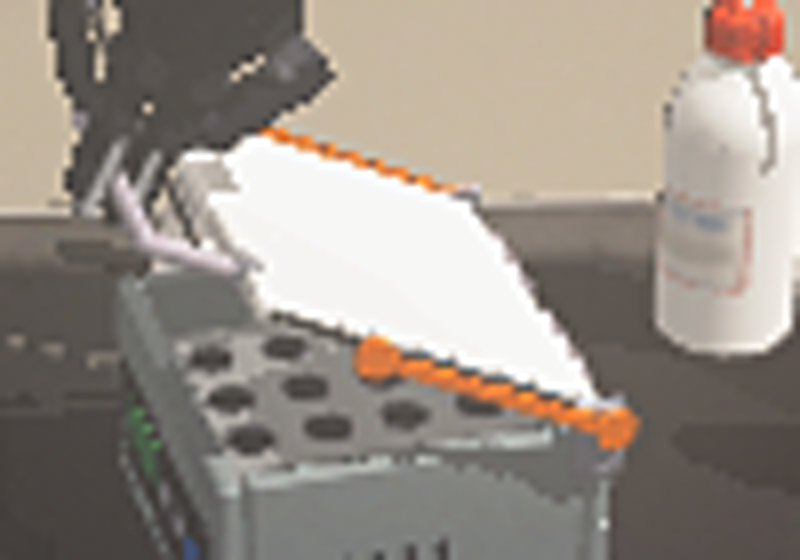

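View pics/top20.png

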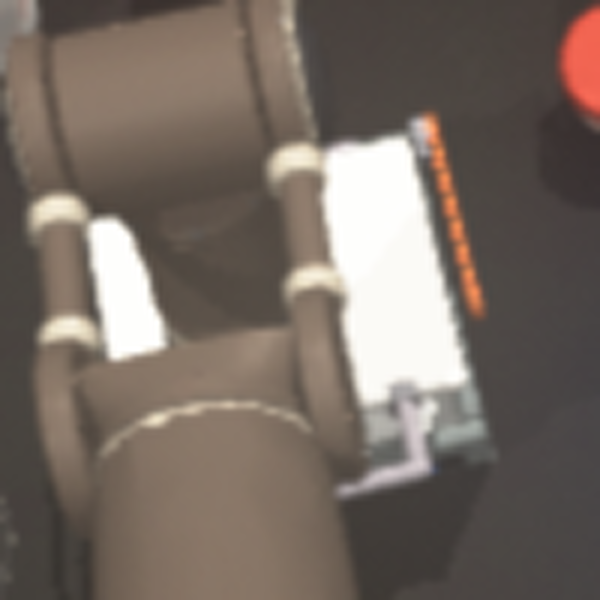

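```bash
cat > ang2.py <<'E'
from h import *
from station import ctrl
s=ctrl.camera("scene");I=s["color"]
yaw=.25
ex=np.array([np.cos(yaw),np.sin(yaw),0]);ey=np.array([-np.sin(yaw),np.cos(yaw),0]);O=np.array([.7141,.1849,0])-.08*ex
loc=lambda p:np.array([(p-O)@ex,(p-O)@ey,p[2]])
def onplane(c,u,v,yl):
    o,d=ray(c,u,v); k=(yl-(o-O)@ey)/(d@ey); return loc(o+d*k)
H,S,V=cv2.split(cv2.cvtColor(I,cv2.COLOR_BGR2HSV))
def line(P): 
    vx,vz,x,z=cv2.fitLine(P.astype(np.float32),cv2.DIST_HUBER,0,.01,.01).ravel(); return np.arctan(-vz/vx),x,z
# near edge of white face: subpixel crossing of V downwards in each column
g=I[:,:,1].astype(float); pts=[]
for u in range(266,303):
    y=int(round(130+ (312+(u-230)*8*0-0)/8)); 
    col=g[150:195,u]; j=np.nonzero(col>215)[0]
    if len(j)==0: continue
    k=j.max(); 
    if k+1>=len(col): continue
    pts.append((u,150+k+(col[k]-190)/max(col[k]-col[k+1],1)))
pts=np.array(pts); P=np.array([onplane(s,u,v,-.087) for u,v in pts])[:,[0,2]]
a,x,z=line(P); print("cover near edge",a,"perp dist to hinge", np.sin(a)*(x-.08)+np.cos(a)*(z-.114), P[0],P[-1])
m=((S>110)&(H>4)&(H<20)).astype(np.uint8)
for nm,(x0,x1,y0,y1),yl in (("near",(272,312,168,190),-.1),("far",(258,287,143,156),.1)):
    ys,xs=np.nonzero(m[y0:y1,x0:x1]); P=np.array([onplane(s,u+x0,v+y0,yl) for u,v in zip(xs,ys)])[:,[0,2]]
    r=np.hypot(P[:,0]-.08,P[:,1]-.114); q=P[(r>.02)&(r<.1)]; a,x,z=line(q); print(nm,a,"perp",np.sin(a)*(x-.08)+np.cos(a)*(z-.114))
    for lo in(.105,):
        w=P[r>lo].mean(0) if (r>lo).any() else None
        if w is not None: print("  tip",w,np.arctan2(w[1]-.114,.08-w[0]),np.hypot(w[1]-.114,.08-w[0]))
# predicted lines on the image for cover angle .47 
for th in(.44,.47,.50):
    for L,off,yl in((.16,.006,-.087),):
        f=lambda r:O+ex*(.08-r*np.cos(th)+off*np.sin(th))+ey*yl+np.array([0,0,.114+r*np.sin(th)+off*np.cos(th)])
        print(th,"edge pred",proj(s,f(.163)),proj(s,f(.02)), "tip pred",proj(s,O+ex*(.08-.115*np.cos(th))-ey*.1+np.array([0,0,.114+.115*np.sin(th)])),"hinge",proj(s,O+ex*.08-ey*.1+np.array([0,0,.114])))
print(pts[:3],pts[-3:])
E
python3 ang2.py
```

```text
cover near edge 0.4655499 perp dist to hinge 0.003056232 [-0.0516923   0.18518398] [0.07069301 0.12302551]
near 0.46957615 perp 0.0006286111
  tip [-0.02110631  0.16603355] 0.47529246727517077 0.11371005832734113
far 0.4655992 perp 0.003446687
0.44 edge pred [261.91923097 168.08678106] [300.26594979 178.27320635] tip pred [275.61957804 175.27359099] hinge [305.95130922 183.20415186]
0.47 edge pred [262.62241132 166.78529744] [300.39504024 178.13392958] tip pred [276.09031266 174.36234143] hinge [305.95130922 183.20415186]
0.5 edge pred [263.36754757 165.49370685] [300.52792792 177.99734716] tip pred [276.58996765 173.4574392 ] hinge [305.95130922 183.20415186]
[[266.         168.47058824]
 [267.         169.34782609]
 [268.         169.375     ]] [[300.         179.125     ]
 [301.         179.58974359]
 [302.         179.25490196]]
```

```bash
python3 snap.py scene 0 512 0 384 1 scene21; python3 st.py
```

```text
16.85 [0.52896739 0.13757663 0.19064271] [-3.01348438 -2.14771502 -1.36174618] [-0.21102923  0.02556823  0.00192597] 0.00792438214491392 tilt 0.4685089740208925 bar [0.53701647 0.13963715 0.20705997] r 0.20510352808371254 theta 0.4709375164487898 asin 0.47119465961421153
```

View pics/scene21.png

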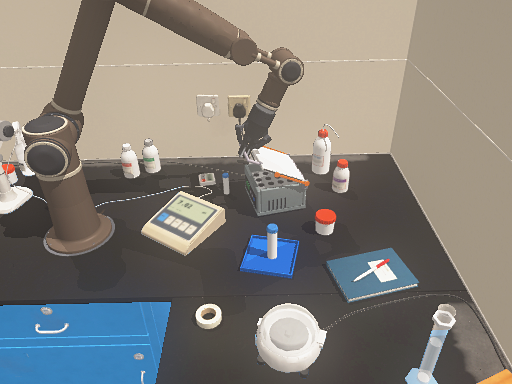

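The tube stands upright in the tray (272,243). The cover is held in line with the arms at about (280,165), and everything else is where it started.

```bash
python3 -c "
from station import ctrl
print(ctrl.close_job())"
```

```text
the job is handed in; nothing more can be done
None
```

The job is done and handed in at about 17 s of the 51 s allowed. I moved the tube from the cover into the blue tray first. Then I lifted the cover by its pull bar to the setting arms and finished still gripping the bar.

- **Tube:** the last picture shows it upright inside the tray. It touched down with about 8 N at the wrist before I eased off and let go.
- **Cover angle:** 0.471 rad from the arm's pose and 0.466 rad from the cover's edge in the camera picture.
- **Setting arms:** 0.466 to 0.475 rad in the last picture, so cover and arms agree to about 0.01 rad or better. Before the lift I read mostly 0.465 to 0.470. The far arm, partly hidden then, came out at 0.48 to 0.49. I see no sign that the arms moved.
- **Grip:** it was steady on the bar at hand-in, reading 8 mm on the 10 mm bar. The tube also read about 1 mm under its size. The wrist force was about 4 N.
- **Other things:** the pot, tape roll and the rest look unmoved in the last picture. I checked this by eye only, not by measuring.

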